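Shut the basin's isolating valve with a flat screwdriver

ROBOT

A 6-joint arm with a two-finger parallel gripper is mounted at the origin on the work surface. World frame = base frame: x ahead of the robot, y to its left, z up, the work surface at z = 0. Lengths are in m, angles in rad, forces in N, time in s.
With the tool pointing down it reaches from about 0.4 to 0.825 m from the base axis. Payload 7 kg.
Tool frame: the origin (TCP) lies between the finger pads; the fingertips stand 17 mm ahead of it and the grasp point (between the pads) lies 2 mm behind it; x points along the fingers, z is the direction in which the jaws open and shut, and the axes are right-handed (so a half turn about x gives the same grasp; the last joint's range is limited). The gripper opens to 88 mm and grips with 3 to 60 N. Pads are 19 mm wide; open, the fingers measure 130 mm over their backs; the gripper's body (78 mm by 193 mm) begins 47 mm behind the grasp point.
Start: joints at [1.464, 0.359, 0.012, 0, -1.224, -0.288], TCP at [0.26, 0.623, 0.244] pointing down, gripper open.
Joint ranges: [-3.07, 3.07], [-1.43, 2.12], [-1.02, 1.25], [-3.03, 1.67], [-3.05, -0], [-3.03, 3.03]. Speed limits (rad/s): [2.39, 2.39, 3.01, 3.14, 3.14, 3.14].

INTERFACE

Orientations are given as [roll, pitch, yaw] about the fixed x, y, z axes, in that order (R = Rz(yaw) Ry(pitch) Rx(roll)).
In Python, from station import * gives the robot as it stands.
- The arm moves only by the tool step_arm, never from a script. Its argument "deltas" is a list of rows, each a list of 5 numbers: the shift along the tool's x, y, z in cm, then the turn about the tool's x in degrees, then the closure, from 0 (fully open) to 1 (shut). In form: [[dx, dy, dz, roll, fingers], ...]. A call has exactly 10 rows; each row is the pose to reach, as a shift and turn from the pose commanded when the call began, along the tool's axes at that moment; what a row does not reach only later rows make up. A row lasts 1/12 s, in which the tool goes at most 41.7 mm and 7.16 degrees, less where a joint would pass 70% of its speed; a pose out of reach is approached as far as the arm can. A call with a gripper value outside its range is refused whole. The fingers move at their own pace and stop on an object; "squeeze" is the grip in N (left out, the last holds). Time passes only in rows, so rows that repeat a pose let the fingers close, or fill a call up. It gives the time, the measured TCP pose, the force and the opening at its end, in the units of the state.
- get_state(): the state, without advancing time (a new reading comes with each control period).
- grab_frame(name): name is "scene" or "top"; returns a dict with "pixels" (400x640x3 uint8, red, green, blue), "range_z" (400x640 float32, m along the optical axis (not along the pixel's ray), 0 where there is no reading), "fx", "fy", "cx", "cy" (pixels), "view" (4x4, takes a point from world to camera coordinates). Camera axes: x right, y down, z forward; pixel columns grow to the right and rows downward; lengths in m; the calibration is good to about 2 mm. A picture is of the moment at which its call begins.
- job_done(): hands the job in, once; it reports no verdict.
Trained networks look in the newest picture that a camera, given by its name, has taken for a name from the list of things; names that differ only in an ending like _2 or _b are one class to them, and where a whole thing is asked for, a point or a joint stands for the part that bears it (a point fixed in the world has none). Each returns a list of dicts, best first, with "conf" (0 to 1); they miss things now and then, are a little off and sometimes report something else, mostly with a low value. They report only what shows in the picture. A call takes as long as a camera call. They do not tell look-alikes from the thing itself.
- boxes_of(thing, camera): "extent" ([left, top, right, bottom] in pixels, round what is visible of it).
- masks_of(thing, camera): "mask" (400x640 bool, what is visible of it) and "extent" ([left, top, right, bottom] in pixels, round what is visible of it).
The state is a dict: "t": time; "q": joint angles; "qd": joint speeds; "joint_efforts": joint torques, N m; "eef_pos": TCP position; "ee_rot": TCP orientation; "force": force on the tool from outside, world axes, zero at the start; "moment": the same for the moment, N m; "width": finger opening in m.
Only numpy, scipy, OpenCV 4.12 (cv2) and the standard library are available. Lean on these libraries where they do the work, as an engineer would, in place of code of your own. Each camera call takes 0.05 s, during which the arm holds its last target.

TASK

Shut off the water to the tap: take the flat screwdriver out of the lipstick rack, rest its blade lightly on the slotted screw of the isolating valve and turn it gently until it drops into the slot, and seat it at the bottom of the slot before you begin to turn the screw. Then turn the screw clockwise until the valve is fully shut, with no more force than it needs (never press or twist hard on the valve, and do not touch it with the gripper), and stand the screwdriver back in the rack slot it came from and let go, leaving everything else where it is.

Things in the scene. Friction and masses are not known exactly. Their poses are not given: they have to be found in the camera images.
- driver: stubby flat screwdriver, 130 mm long, 0.10 to 0.16 kg, upright, blade down in a rack slot, yaw within 0.4 rad of the rack's. Origin: middle of the blade's end; z runs up to the handle, x is the blade's wide direction. Blade 14 mm (x) by 2.5 mm (y), 18 mm long; round shaft 9 mm; black collar 34 mm across at z 55 to 61 mm, resting on the rack's top
- handle_mid (a point): middle of the screwdriver's blue handle, 95.5 mm above the blade's end, axes as the screwdriver's; the handle has flat sides in line with the blade, 28 mm (x) by 24 mm (y), from z 61 to 130 mm above the blade's end
- rack: clear acrylic rack fixed to the counter, 50 mm (x) by 190 mm (y) by 70 mm high, origin under its centre; four 21 mm square slots, 60 mm deep, in a row along y at -67.5, -22.5, 22.5 and 67.5 mm; three hold lipstick tubes, one the screwdriver (which one varies)
- valve_block: aluminium water isolating valve fixed to the counter, 72 by 72 by 36 mm high, origin under its centre, steel pipe stubs out to 71 mm along its x. On its top turn a dark disc (54 mm across, 4 mm thick) with a red stripe and, at its centre, the brass slotted screw. White mark at its +x edge: where the stripe points when open
- shut_mark (a point): black mark on the valve block's top face, 31 mm from the screw's axis, 1.4 rad clockwise from the white mark: where the red stripe points when the valve is shut
- valve (a joint): turn of the valve, rad, clockwise seen from above: 0 open (stripe at the white mark), 1.4 shut (stripe at the black mark, a hard stop). It starts 0.25 to 0.5, has steady friction (about 0.035 N m) and stays where it is left; screw, slot and stripe turn together
- screw_top (a point): centre of the screw head's top face, 52 mm above the counter; z up, x along the red stripe, turning with it. Head 26 mm across; slot right across it, 4.2 mm wide, 6 mm deep, lying at an unknown angle within 0.75 rad either side of the stripe (only sight or feel tells). The head is sprung: sinks from about 1.5 N on, 1 mm per newton, hard stop after 3 mm; it comes back up round a blade that finds the slot
- tube_red: red lipstick tube, 16 mm across, 80 mm tall, upright in a rack slot, origin under its centre, standing on the slot floor 10 mm above the counter
- tube_black: black lipstick tube, as the red one
- tube_rose: pink lipstick tube, as the red one
- soap_dish: black ceramic soap dish with a bar of soap, 85 (x) by 120 (y) by 28 mm, origin under its centre
- tin: closed aluminium tin, 73 (x) by 103 (y) by 39 mm, origin under its centre
- cream_jar: round cream jar, 60 mm across, 50 mm tall, origin under its centre
- tumbler: white tumbler, 70 mm across, 90 mm tall, origin under its centre
Things that resemble listed ones, but are neither listed nor needed, are in the scene too. There is more than one size of the driver; the one meant has the size given above.

How it is judged:
By the outcome, as a careful person would: the job done as asked, in the order asked, and still so for the second after the job is handed in, with the robot touching nothing.
It also fails if it takes over 72 s, if anything falls off the work surface, if the arm or the gripper's body presses on something with over 40 N, if the wrist force passes 120 N, or if a joint passes its speed limit or range.

## Working session

There is one attempt and no reset: what is moved stays moved. The work goes in short steps, Python scripts to look and compute and a tool call to move; the robot and the scene stay as the last step left them, time stands still between calls to the robot, and variables do not carry over. Pictures are saved under pics/ and viewed, and the job is handed in when it is done.

Besides the shell and the picture viewer there is one more tool, called after "Request:" as a command line: name --pt "numbers of a row" for each row, then --argument value for the rest. step_arm: Moves the arm, as the interface text tells. Its arguments: {"type":"object","properties":{"deltas":{"type":"array"},"squeeze":{"type":"number"}},"required":["deltas"]}

```bash
ls; mkdir -p pics
python3 - <<'E'
from station import *
import cv2,numpy as np
s=get_state(); print({k:np.round(v,3) for k,v in s.items()})
for n in("scene","top"):
    f=grab_frame(n); cv2.imwrite(f"pics/{n}0.png",f["pixels"][:,:,::-1]); np.savez(f"{n}0.npz",**f)
    print(n,f["fx"],f["fy"],f["cx"],f["cy"],np.round(f["view"],4).tolist())
E
```

```text
pics
{'t': np.float64(0.0), 'q': array([ 1.464,  0.359,  0.011, -0.   , -1.224, -0.288]), 'qd': array([-0.001, -0.002, -0.001, -0.001,  0.001, -0.001]), 'joint_efforts': array([-1.0000e-03, -5.8273e+01,  2.9305e+01,  6.9970e+00,  7.0000e-03,
       -0.0000e+00]), 'eef_pos': array([0.259, 0.623, 0.243]), 'ee_rot': array([ 0.079,  1.569, -1.887]), 'force': array([1.251, 0.374, 0.21 ]), 'moment': array([ 0.009, -0.002, -0.021]), 'width': np.float64(0.088)}
scene 422.54203378818903 422.54203378818903 314.94517247976466 196.90372379729914 [[-0.8778, 0.479, -0.0031, 0.4983], [0.3479, 0.633, -0.6916, -0.1889], [-0.3293, -0.6082, -0.7223, 1.2578], [0.0, 0.0, 0.0, 1.0]]
top 416.6384912823279 416.6384912823279 317.94854648366254 199.02735559041298 [[-0.0258, -0.9997, 0.0041, 0.0745], [-0.9759, 0.0243, -0.2168, 0.6328], [0.2166, -0.0096, -0.9762, 0.8497], [0.0, 0.0, 0.0, 1.0]]
```

View pics/scene0.png

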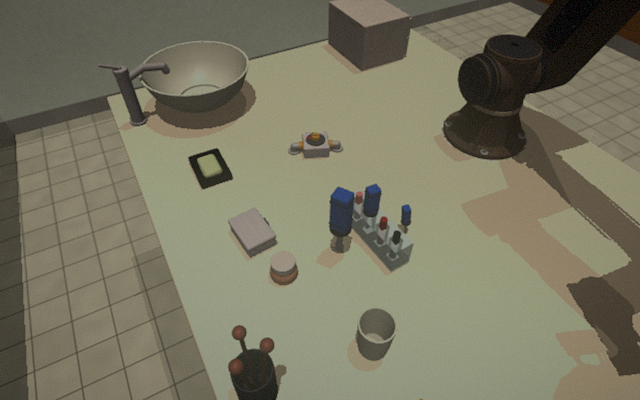

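View pics/top0.png

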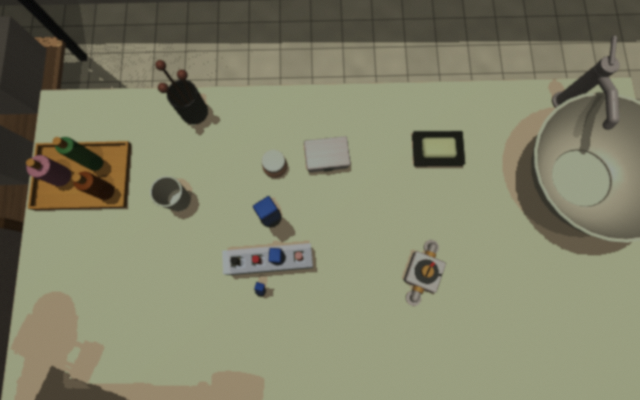

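The top view shows three blue-handled candidates: a large one at (266,210) standing behind the rack, one in the rack at (277,256), and a tiny one at (260,288) in front of it. The one in the rack fits the description. The valve is at (427,271). Next I'll check close crops.

```bash
cat > h.py <<'E'
import numpy as np,cv2
from scipy.spatial.transform import Rotation as Ro
def load(n): return dict(np.load(n))
def proj(f,P):
    P=np.atleast_2d(P); c=P@f["view"][:3,:3].T+f["view"][:3,3]
    return np.c_[f["fx"]*c[:,0]/c[:,2]+f["cx"],f["fy"]*c[:,1]/c[:,2]+f["cy"]]
def cloud(f):
    z=f["range_z"].astype(float); v,u=np.mgrid[0:400,0:640]
    c=np.stack([(u-f["cx"])/f["fx"]*z,(v-f["cy"])/f["fy"]*z,z],-1)
    w=(c-f["view"][:3,3])@f["view"][:3,:3]
    w[z==0]=np.nan; return w
def onplane(f,uv,h):
    uv=np.atleast_2d(uv).astype(float)
    d=np.c_[(uv[:,0]-f["cx"])/f["fx"],(uv[:,1]-f["cy"])/f["fy"],np.ones(len(uv))]@f["view"][:3,:3]
    o=-f["view"][:3,:3].T@f["view"][:3,3]
    return o+d*((h-o[2])/d[:,2])[:,None]
def crop(f,l,t,r,b,k,name):
    im=f["pixels"][t:b,l:r,::-1]; cv2.imwrite(name,cv2.resize(im,None,fx=k,fy=k,interpolation=cv2.INTER_CUBIC))
E
python3 - <<'E'
from h import *
t=load("top0.npz");s=load("scene0.npz")
crop(t,215,190,325,305,5,"pics/c1.png")
crop(s,320,170,430,280,5,"pics/c2.png")
crop(t,395,235,460,305,8,"pics/c3.png")
crop(s,280,115,350,170,9,"pics/c4.png")
w=cloud(t);ws=cloud(s)
for n,(u,v) in dict(big=(266,206),rack=(277,256),small=(260,287),valve=(427,271),blk=(437,262),table=(350,350)).items(): print(n,np.round(w[v,u],4))
for n,(u,v) in dict(rack=(373,188),screw=(315,136),big=(342,192)).items(): print(n,np.round(ws[v,u],4))
E
```

```text
big [0.598  0.1595 0.1828]
rack [0.5051 0.142  0.1476]
small [0.4476 0.1834 0.083 ]
valve [ 0.4729 -0.1756  0.0459]
blk [ 0.4922 -0.201   0.0392]
table [ 0.3085 -0.0037  0.0036]
rack [0.5085 0.1489 0.1461]
screw [ 0.4755 -0.1683  0.0546]
big [0.5939 0.1603 0.1862]
```

View pics/c1.png

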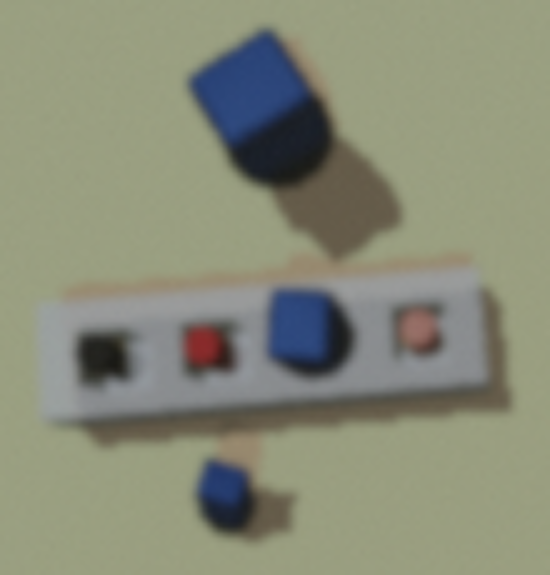

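View pics/c2.png

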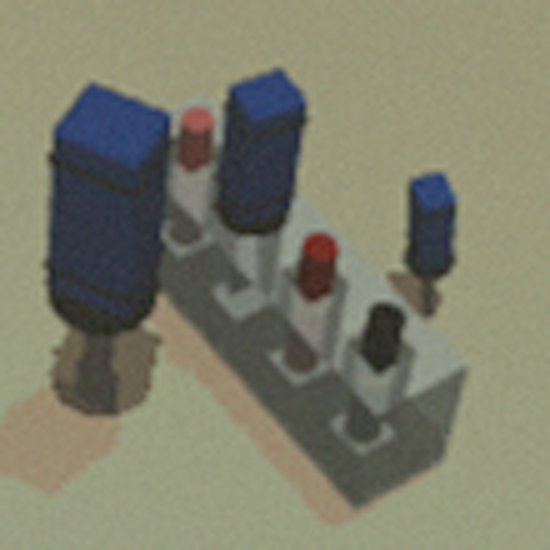

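View pics/c3.png

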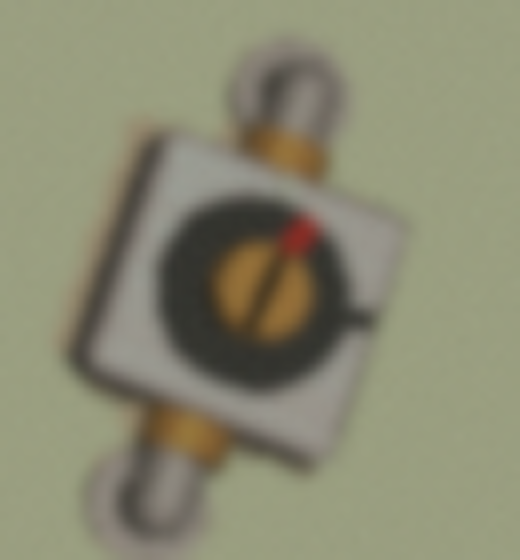

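View pics/c4.png

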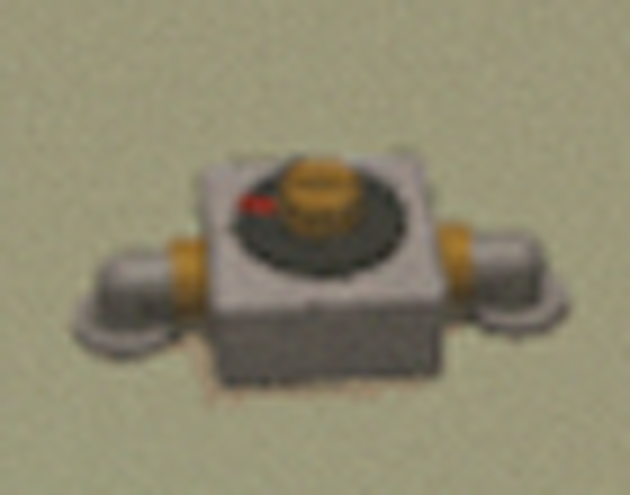

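Run:
```python
from h import *
from station import *
t=load("top0.npz");s=load("scene0.npz")
s0=get_state(); R=Ro.from_euler('xyz',s0["ee_rot"]).as_matrix(); print("R",np.round(R,3).tolist())
for nm,f in(("top",t),("scene",s)):
    h=cv2.cvtColor(f["pixels"],cv2.COLOR_RGB2HSV).astype(int); w=cloud(f)
    # driver handle top
    P=w.reshape(-1,3); blue=((h[...,0]>105)&(h[...,0]<128)&(h[...,1]>120)&(h[...,2]>90))
    m=blue&(np.linalg.norm(w[...,:2]-[.507,.145],axis=-1)<.035)
    n,l,st,c=cv2.connectedComponentsWithStats(m.astype(np.uint8)); print(nm,"blue",st[1:].tolist())
    ys,xs=np.nonzero(m); q=onplane(f,np.c_[xs,ys],.145)[:,:2]
    r=cv2.minAreaRect((q*1000).astype(np.float32)); print("handle top rect mm",np.round(r[0],1),np.round(r[1],1),round(r[2],1), "mean",q.mean(0).round(4))
    # brass screw
    b=(h[...,0]>8)&(h[...,0]<28)&(h[...,1]>110)&(h[...,2]>70)&(np.linalg.norm(w[...,:2]-[.473,-.173],axis=-1)<.022)
    ys,xs=np.nonzero(b);q=onplane(f,np.c_[xs,ys],.052)[:,:2]*1000
    print("brass",len(q),q.mean(0).round(1),q.min(0).round(1),q.max(0).round(1), cv2.minEnclosingCircle(q.astype(np.float32)))
    rd=((h[...,0]<6)|(h[...,0]>174))&(h[...,1]>130)&(h[...,2]>90)&(np.linalg.norm(w[...,:2]-[.473,-.173],axis=-1)<.04)
    ys,xs=np.nonzero(rd);q=onplane(f,np.c_[xs,ys],.040)[:,:2]*1000; print("red",len(q),q.mean(0).round(1))
    # block top face
    k=(np.abs(w[...,2]-.038)<.012)&(np.linalg.norm(w[...,:2]-[.473,-.173],axis=-1)<.056)&(h[...,1]<60)&(h[...,2]>110)
    ys,xs=np.nonzero(k);q=onplane(f,np.c_[xs,ys],.036)[:,:2]*1000; r=cv2.minAreaRect(q.astype(np.float32));print("block",np.round(r[0],1),np.round(r[1],1),round(r[2],1))
    dk=(np.linalg.norm(w[...,:2]-[.473,-.173],axis=-1)<.031)&((h[...,2]<75)|b|rd)
    ys,xs=np.nonzero(dk);q=onplane(f,np.c_[xs,ys],.040)[:,:2]; print("disc circ",cv2.minEnclosingCircle((q*1000).astype(np.float32)))
```

```text
R [[-0.0, 0.923, -0.385], [-0.001, -0.385, -0.923], [-1.0, 0.0, 0.002]]
top blue [[269, 249, 11, 13, 121]]
handle top rect mm [507.5 148. ] [19.6 23.4] 88.5 mean [0.508  0.1473]
brass 130 [ 472.9 -174.5] [ 459.8 -187.5] [ 485.6 -160.9] ((473.38751220703125, -174.65109252929688), 13.926351547241211)
red 10 [ 488.1 -189. ]
block [ 471.  -174.4] [ 70.3 110.1] 67.4
disc circ ((472.2633972167969, -176.15777587890625), 25.760793685913086)
scene blue [[367, 185, 13, 9, 79]]
handle top rect mm [508.6 150.1] [20.  24.6] 85.4 mean [0.5088 0.1501]
brass 66 [ 475.  -168.7] [ 459.9 -187. ] [ 489.5 -151.8] ((476.87811279296875, -168.73031616210938), 18.390560150146484)
red 6 [ 487.  -188.2]
block [ 473.1 -173.4] [ 74.7 106.5] 66.1
disc circ ((472.91461181640625, -173.29244995117188), 27.982677459716797)
```

```bash
cat > fit.py <<'E'
from h import *
def boxw(f,img,o,k,c,yaw,pts,closed=True,col=(0,255,0)):
    Rz=np.array([[np.cos(yaw),-np.sin(yaw)],[np.sin(yaw),np.cos(yaw)]])
    p=np.array(pts,float); q=p.copy(); q[:,:2]=p[:,:2]@Rz.T+c
    uv=((proj(f,q)-o+.5)*k).astype(np.int32); cv2.polylines(img,[uv.reshape(-1,1,2)],closed,col,1,cv2.LINE_AA)
def rect(a,b,z): return [(-a,-b,z),(a,-b,z),(a,b,z),(-a,b,z)]
def circ(r,z,c=(0,0)): return [(c[0]+r*np.cos(x),c[1]+r*np.sin(x),z) for x in np.linspace(0,6.283,40)]
E
python3 - <<'E'
from fit import *
from station import *
for n in("top","scene"):
    fs=[grab_frame(n) for _ in range(6)]
    f=fs[0]; f["pixels"]=np.mean([x["pixels"] for x in fs],0).round().astype(np.uint8); np.savez(n+"1.npz",**f)
    if n=="top": A=(398,238,458,305);B=(220,235,320,285)
    else: A=(283,118,348,163);B=(340,170,420,275)
    for tag,(l,t,r,b) in(("v",A),("r",B)):
        k=10 if tag=="v" else 7
        if tag=="r" and n=="scene":k=5
        img=cv2.resize(f["pixels"][t:b,l:r,::-1],None,fx=k,fy=k,interpolation=cv2.INTER_CUBIC); o=np.array([l,t])
        if tag=="v":
            c=[.4725,-.174];y=np.deg2rad(-22.6)
            boxw(f,img,o,k,c,y,rect(.036,.036,.036)); boxw(f,img,o,k,c,0,circ(.013,.052),col=(255,0,0)); boxw(f,img,o,k,c,0,circ(.027,.040),col=(255,255,0))
        else:
            boxw(f,img,o,k,[.508,.1485],0,rect(.014,.012,.145))
            boxw(f,img,o,k,[.508,.1485],0,circ(.017,.076))
        cv2.imwrite(f"pics/o_{n}_{tag}.png",img)
E
```

```text
(no output)
```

View pics/o_top_v.png

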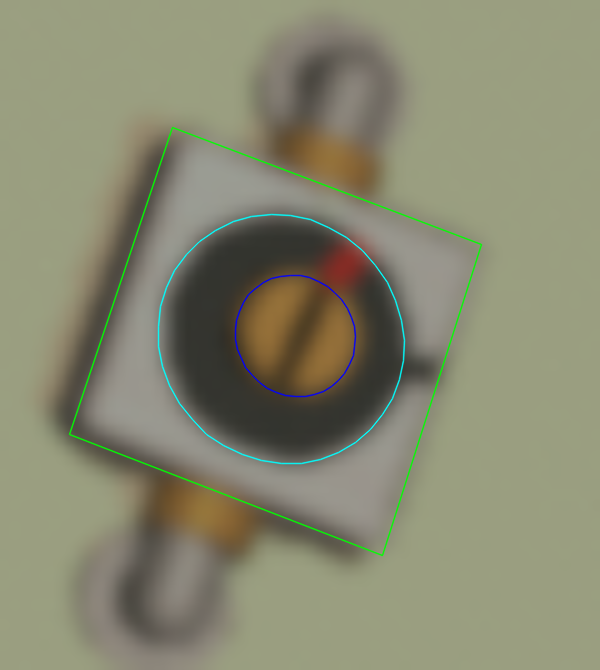

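View pics/o_scene_v.png

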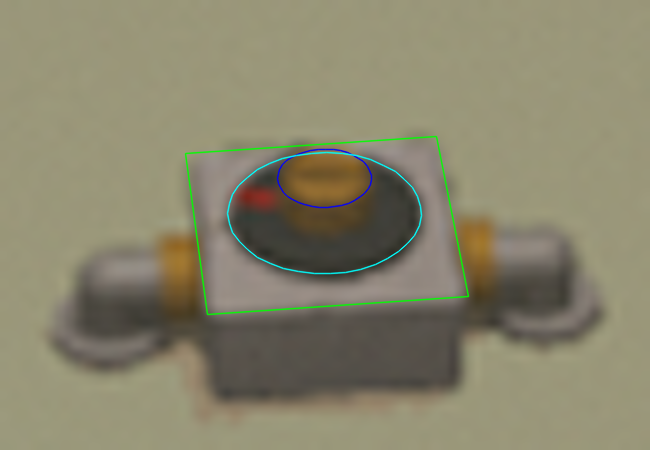

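View pics/o_top_r.png

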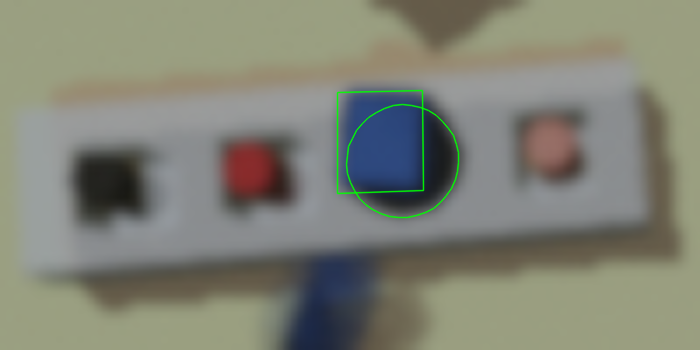

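View pics/o_scene_r.png

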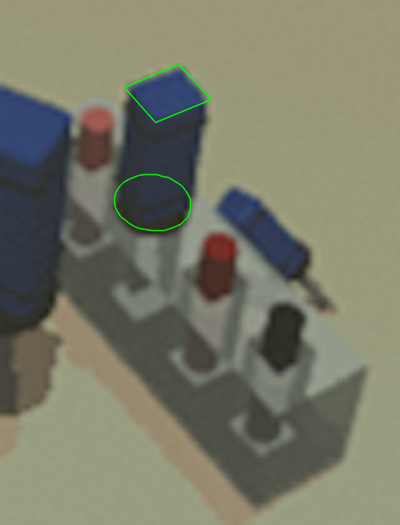

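The small look-alike at scene pixel (395,215) has toppled on its own, without the robot touching it. The overlays fit to within 1–2 mm. Next I'll measure the slot, stripe and yaw angles.

Run:
```python
from fit import *
from scipy.optimize import minimize
f=load("top1.npz")
def ang(a,b,h,l,t,k):
    p=onplane(f,[(a[0]/k+l-.5,a[1]/k+t-.5),(b[0]/k+l-.5,b[1]/k+t-.5)],h); d=p[1]-p[0]; return np.rad2deg(np.arctan2(d[1],d[0])),p[:,:2].round(4).tolist()
print("rack near edge",ang((640,222),(50,275),.07,220,235,7))
# world-rectified patch 0.25mm/px
def rectify(c,half,h,n=160):
    g=np.linspace(-half,half,n); X,Y=np.meshgrid(c[0]+g,c[1]+g,indexing='ij')
    uv=proj(f,np.c_[X.ravel(),Y.ravel(),np.full(X.size,h)]).astype(np.float32).reshape(n,n,2)
    return g,cv2.remap(f["pixels"],uv[...,0],uv[...,1],cv2.INTER_CUBIC).astype(float)
# screw: fit centre by brass saturation: maximise contrast inside r=13
best=None
def score_c(c,r,h,ch):
    g,I=rectify(c,.035,h); X,Y=np.meshgrid(g,g,indexing='ij'); rr=np.hypot(X,Y); S=ch(I)
    return S[(rr<r)].mean()-S[(rr>r)&(rr<r+.006)].mean()
brass=lambda I:I[...,0]-I[...,2]
dark=lambda I:-I.min(-1)
for nm,r,h,ch in(("brass",.013,.052,brass),("disc",.027,.040,dark)):
    gr=[(score_c((x,y),r,h,ch),x,y) for x in np.arange(.468,.479,.0005) for y in np.arange(-.181,-.168,.0005)]
    print(nm,max(gr))
c=(.473,-.1745)
g,I=rectify(c,.03,.052); X,Y=np.meshgrid(g,g,indexing='ij'); rr=np.hypot(X,Y); S=I.sum(-1)
res=[]
for a in np.deg2rad(np.arange(-90,90,1)):
    for o in np.arange(-.002,.0021,.0005):
        d=-X*np.sin(a)+Y*np.cos(a)-o
        res.append((S[(rr<.0105)&(abs(d)<.0021)].mean()-S[(rr<.0105)&(abs(d)>.0021)].mean(),np.rad2deg(a),o))
res.sort(); print("slot",res[:4])
c2=(.473,-.1745); g,I=rectify(c2,.04,.040); X,Y=np.meshgrid(g,g,indexing='ij'); rr=np.hypot(X,Y);th=np.rad2deg(np.arctan2(Y,X))
W=np.clip(I[...,0]-I[...,1]-25,0,None)*((rr>.015)&(rr<.03)&(abs(th+45)<40)&(I[...,1]<90)); print("stripe",(W*X).sum()/W.sum(),(W*Y).sum()/W.sum(),np.rad2deg(np.arctan2((W*Y).sum(),(W*X).sum())))
g,I=rectify(c2,.045,.036); 
X,Y=np.meshgrid(g,g,indexing='ij'); rr=np.hypot(X,Y);th=np.rad2deg(np.arctan2(Y,X))
W=np.clip(110-I.min(-1),0,None)*((rr>.029)&(rr<.033)&(th<-60)&(th>-140)); print("black mark",np.rad2deg(np.arctan2((W*Y).sum(),(W*X).sum())))
# handle top
b=lambda I:(I[...,2]-I[...,0])
g,I=rectify((.508,.148),.04,.145); X0,Y0=np.meshgrid(g,g,indexing='ij'); S=I[...,2]
res=[]
for a in np.deg2rad(np.arange(-30,31,2)):
  for ox in np.arange(-.004,.0041,.001):
    for oy in np.arange(-.004,.0041,.001):
      x=(X0-ox)*np.cos(a)+(Y0-oy)*np.sin(a); y=-(X0-ox)*np.sin(a)+(Y0-oy)*np.cos(a)
      ins=(abs(x)<.014)&(abs(y)<.012); out=(abs(x)<.017)&(abs(y)<.015)&~ins
      B=np.clip(I[...,2]-I[...,0],0,60); res.append((B[ins].mean()-B[out].mean(),np.rad2deg(a),.508+ox,.148+oy))
res.sort(reverse=True); print("handle",res[:5])
```

```text
rack near edge (np.float64(93.61134480134682), [[0.4883, 0.0771], [0.477, 0.2558]])
brass (np.float64(47.159552598173406), np.float64(0.47300000000000003), np.float64(-0.175))
disc (np.float64(73.94178397640255), np.float64(0.47300000000000003), np.float64(-0.175))
slot [(np.float64(-85.10410471881059), np.float64(-29.000000000000004), np.float64(-0.001)), (np.float64(-85.01676721970841), np.float64(-28.0), np.float64(-0.001)), (np.float64(-84.94856156263845), np.float64(-29.999999999999996), np.float64(-0.001)), (np.float64(-84.83708525108503), np.float64(-27.0), np.float64(-0.001))]
stripe 0.014610431308361713 -0.01463352991522699 -45.0452555794569
black mark -103.9664374406293
handle [(np.float64(42.4717221636594), np.float64(-4.0), np.float64(0.508), np.float64(0.147)), (np.float64(42.39072350624893), np.float64(-6.000000000000001), np.float64(0.508), np.float64(0.147)), (np.float64(42.23601703612479), np.float64(0.0), np.float64(0.508), np.float64(0.147)), (np.float64(42.20572581524703), np.float64(-2.0), np.float64(0.508), np.float64(0.147)), (np.float64(42.16717034136375), np.float64(-4.0), np.float64(0.508), np.float64(0.148))]
```

Request:
step_arm --pt "0 1 0.8 -1 0.5" --pt "0 3 2.5 -2 0.5" --pt "0 6 5 -4 0.5" --pt "0 9 7.5 -5 0.5" --pt "0 12 10 -6 0.5" --pt "0 15 12.5 -8 0.5" --pt "0 18 15 -9 0.5" --pt "0 21 17.4 -11 0.5" --pt "0 24 19.9 -12 0.5" --pt "0 27 22.4 -14 0.5"

```text
t: 1.53
eef_pos: [0.4232, 0.3107, 0.244]
ee_rot: [2.642, 1.57, 0.922]
force: [0.4, -1.0, -0.6]
width: 0.044
```

```bash
cat > st.py <<'E'
from h import *
from station import *
import sys
def show(tgt=None,yaw=None):
    s=get_state(); R=Ro.from_euler('xyz',s["ee_rot"]).as_matrix(); p=s["eef_pos"]
    zy=np.rad2deg(np.arctan2(R[1,2],R[0,2]))
    print("t",round(s["t"],2),"p",p.round(4),"jawyaw",zy.round(2),"toolx",R[:,0].round(4),"q",s["q"].round(3),"F",s["force"].round(2),"M",s["moment"].round(3),"w",round(s["width"],4))
    if tgt is not None:
        d=R.T@(np.array(tgt)-p)*100; r=0 if yaw is None else -(yaw-zy)
        print("delta cm",d.round(2),"roll",round((r+180)%360-180,2))
if __name__=="__main__":
    a=list(map(float,sys.argv[1:])); show(a[:3] or None,a[3] if len(a)>3 else None)
E
python3 st.py .508 .1475 .24 -92
```

```text
t 1.53 p [0.4232 0.3107 0.244 ] jawyaw -98.56 toolx [ 5.e-04  7.e-04 -1.e+00] q [ 1.007  0.11  -0.316  0.    -1.144  0.414] F [ 0.39 -0.99 -0.56] M [-0.015 -0.064  0.069] w 0.044
delta cm [ 0.39 10.82 14.88] roll -6.56
```

Request:
step_arm --pt "0 1.8 2.4 -1 0.5" --pt "0 3.6 4.8 -2 0.5" --pt "0 5.3 7.2 -3 0.5" --pt "0 7 9.6 -4 0.5" --pt "0 8.5 11.7 -5 0.5" --pt "0 9.6 13.3 -6 0.5" --pt "0 10.4 14.4 -6.6 0.5" --pt "0 10.8 14.9 -6.6 0.5" --pt "0 10.8 14.9 -6.6 0.5" --pt "0 10.8 14.9 -6.6 0.5"

```text
t: 2.37
eef_pos: [0.5071, 0.149, 0.2436]
ee_rot: [3.033, 1.571, 1.426]
force: [-0.1, -0.5, -0.3]
width: 0.0437
```

```bash
python3 st.py .508 .1475 .118 -92
```

```text
t 2.37 p [0.5071 0.149  0.2436] jawyaw -92.08 toolx [ 0.e+00  2.e-04 -1.e+00] q [ 0.657  0.117 -0.309 -0.    -1.145  0.877] F [-0.11 -0.45 -0.32] M [0.021 0.076 0.037] w 0.0437
delta cm [12.56  0.09  0.15] roll -0.08
```

Request:
step_arm --pt "1 0.1 0.1 0 0.5" --pt "2.5 0.1 0.1 0 0.5" --pt "4 0.1 0.1 0 0.5" --pt "5.5 0.1 0.1 0 0.5" --pt "6.6 0.1 0.1 0 0.5" --pt "7.2 0.1 0.1 0 0.5" --pt "7.5 0.1 0.1 0 0.5" --pt "7.5 0.1 0.1 0 0.5" --pt "7.5 0.1 0.1 0 0.5" --pt "7.5 0.1 0.1 0 0.5"

```text
t: 3.2
eef_pos: [0.5085, 0.1483, 0.1693]
ee_rot: [2.117, 1.57, 0.511]
force: [0.0, 0.8, -0.2]
width: 0.0439
```

```bash
python3 st.py .508 .1475 .118 -92
python3 - <<'E'
from h import *
from station import *
f=grab_frame("scene"); crop(f,300,110,440,280,4,"pics/g1.png")
f=grab_frame("top"); crop(f,200,180,340,300,5,"pics/g2.png")
E
```

```text
t 3.2 p [0.5085 0.1483 0.1693] jawyaw -92.0 toolx [ 1.1e-03  6.0e-04 -1.0e+00] q [ 0.654  0.183 -0.413  0.    -0.974  0.881] F [ 0.    0.84 -0.24] M [-0.056  0.027  0.003] w 0.0439
delta cm [ 5.13 -0.05  0.09] roll 0.0
```

View pics/g1.png

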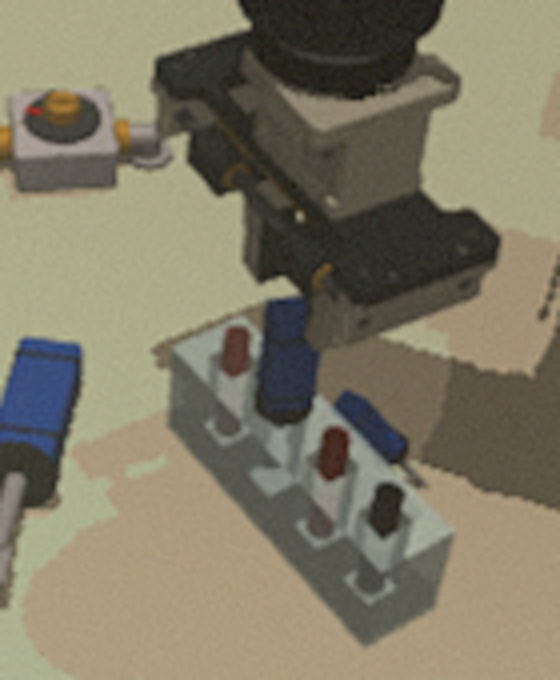

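View pics/g2.png

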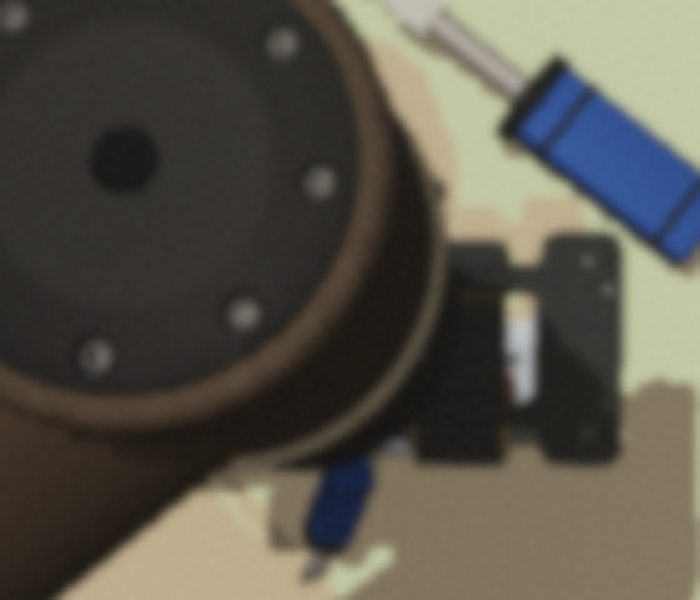

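The large look-alike has toppled too and now lies at scene pixel (310,210), clear of the path. The fingers straddle the handle in the rack, so I'm descending.

Request:
step_arm --pt "0.6 0 0.05 0 0.5" --pt "1.4 0 0.05 0 0.5" --pt "2.3 0 0.05 0 0.5" --pt "3.2 0 0.05 0 0.5" --pt "4 0 0.05 0 0.5" --pt "4.6 0 0.05 0 0.5" --pt "5 0 0.05 0 0.5" --pt "5.1 0 0.05 0 0.5" --pt "5.1 0 0.05 0 0.5" --pt "5.1 0 0.05 0 0.5"

```text
t: 4.13
eef_pos: [0.5083, 0.1475, 0.1178]
ee_rot: [1.973, 1.57, 0.367]
force: [0.1, -0.3, 0.9]
width: 0.0438
```

```bash
python3 st.py .508 .1475 .118 -92
```

```text
t 4.13 p [0.5083 0.1475 0.1178] jawyaw -92.01 toolx [ 4.e-04  1.e-04 -1.e+00] q [ 0.653  0.241 -0.475  0.    -0.855  0.882] F [ 0.12 -0.28  0.93] M [-0.074  0.005 -0.022] w 0.0438
delta cm [-0.02 -0.03  0.  ] roll -0.01
```

Request:
step_arm --pt "0 0 0 0 0.6" --pt "0 0 0 0 0.65" --pt "0 0 0 0 0.7" --pt "0 0 0 0 0.75" --pt "0 0 0 0 0.8" --pt "0 0 0 0 0.85" --pt "0 0 0 0 0.9" --pt "0 0 0 0 0.9" --pt "0 0 0 0 0.9" --pt "0 0 0 0 0.9" --squeeze 25

```text
t: 4.97
eef_pos: [0.5084, 0.1475, 0.1178]
ee_rot: [2.03, 1.57, 0.424]
force: [0.4, 0.5, 4.8]
width: 0.0268
```

```bash
python3 st.py .508 .1475 .118 -92
```

```text
t 4.97 p [0.5084 0.1475 0.1178] jawyaw -92.01 toolx [ 6.e-04  3.e-04 -1.e+00] q [ 0.653  0.24  -0.475  0.    -0.854  0.882] F [0.4  0.48 4.76] M [ 0.043  0.023 -0.012] w 0.0268
delta cm [-0.02 -0.04  0.01] roll -0.01
```

Request:
step_arm --pt "0 0 0 0 0.9" --pt "0 0 0 0 0.9" --pt "0 0 0 0 0.9" --pt "0 0 0 0 0.9" --pt "0 0 0 0 0.9" --pt "0 0 0 0 0.9" --pt "0 0 0 0 0.9" --pt "0 0 0 0 0.9" --pt "0 0 0 0 0.9" --pt "0 0 0 0 0.9" --squeeze 40

```text
t: 5.8
eef_pos: [0.5084, 0.1475, 0.1178]
ee_rot: [2.05, 1.57, 0.444]
force: [-0.1, -0.3, 5.1]
width: 0.0256
```

```bash
python3 st.py .508 .1475 .118 -92
python3 - <<'E'
from h import *
from station import *
f=grab_frame("scene"); crop(f,320,130,430,260,5,"pics/g3.png")
E
```

```text
t 5.8 p [0.5084 0.1475 0.1178] jawyaw -92.01 toolx [ 6.e-04  3.e-04 -1.e+00] q [ 0.653  0.24  -0.475  0.    -0.854  0.882] F [-0.07 -0.34  5.07] M [ 0.135 -0.008 -0.057] w 0.0256
delta cm [-0.02 -0.04  0.01] roll -0.01
```

View pics/g3.png

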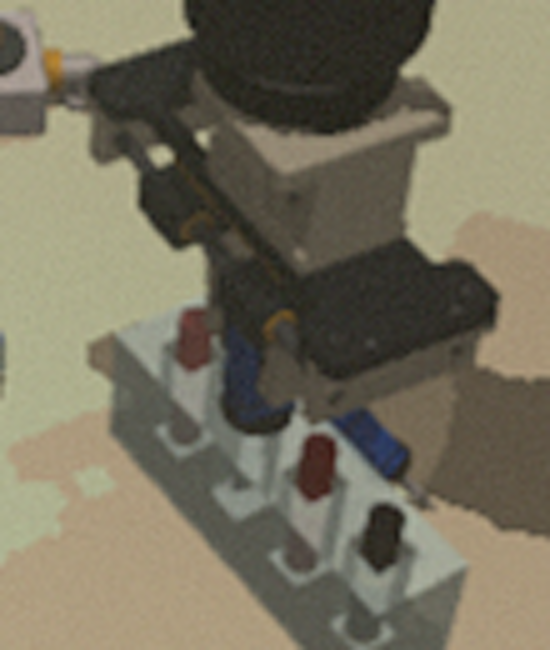

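Request:
step_arm --pt "0 0 0 0 0.6" --pt "0 0 0 0 0.6" --pt "0 0 0 2 0.6" --pt "0 0 0 5 0.6" --pt "0 0 0 5 0.6" --pt "0 0 0 5 0.7" --pt "0 0 0 5 0.8" --pt "0 0 0 5 0.9" --pt "0 0 0 5 0.9" --pt "0 0 0 5 0.9" --squeeze 25

```text
t: 6.68
eef_pos: [0.5079, 0.1473, 0.1174]
ee_rot: [-1.112, 1.57, -2.805]
force: [-0.5, 0.7, 0.2]
width: 0.0241
```

Request:
step_arm --pt "0 0 0 0 0.9" --pt "0 0 0 0 0.9" --pt "0 0 0 0 0.9" --pt "0 0 0 0 0.9" --pt "0 0 0 0 0.9" --pt "0 0 0 0 0.9" --pt "0 0 0 0 0.9" --pt "0 0 0 0 0.9" --pt "0 0 0 0 0.9" --pt "0 0 0 0 0.9" --squeeze 40

```text
t: 7.52
eef_pos: [0.5081, 0.1474, 0.1176]
ee_rot: [2.055, 1.571, 0.361]
force: [0.1, -0.7, -0.5]
width: 0.0239
```

```bash
python3 st.py .508 .1475 .118 -92
```

```text
t 7.52 p [0.5081 0.1474 0.1176] jawyaw -97.02 toolx [ 0.  0. -1.] q [ 0.653  0.241 -0.476  0.    -0.854  0.795] F [ 0.05 -0.73 -0.54] M [-0.035  0.007 -0.021] w 0.0239
delta cm [-0.04 -0.01 -0.01] roll -5.02
```

Request:
step_arm --pt "-0.3 0 0 0 0.9" --pt "-1 0 0 0 0.9" --pt "-2 0 0 0 0.9" --pt "-3.5 0 0 0 0.9" --pt "-5.5 0 0 0 0.9" --pt "-7.5 0 0 0 0.9" --pt "-9 0 0 0 0.9" --pt "-10 0 0 0 0.9" --pt "-10.5 0 0 0 0.9" --pt "-10.5 0 0 0 0.9"

```text
t: 8.35
eef_pos: [0.5085, 0.1477, 0.224]
ee_rot: [2.29, 1.568, 0.597]
force: [0.0, -0.4, -1.2]
width: 0.0239
```

```bash
python3 st.py .473 -.175 .222 -118.5
python3 - <<'E'
from h import *
from station import *
f=grab_frame("scene"); crop(f,300,90,440,260,4,"pics/g4.png")
E
```

```text
t 8.35 p [0.5085 0.1477 0.224 ] jawyaw -97.01 toolx [ 0.0019  0.0013 -1.    ] q [ 0.653  0.132 -0.338  0.    -1.098  0.795] F [ 0.04 -0.41 -1.22] M [-0.025 -0.014 -0.028] w 0.0239
delta cm [ 0.15  0.42 32.46] roll 21.49
```

View pics/g4.png

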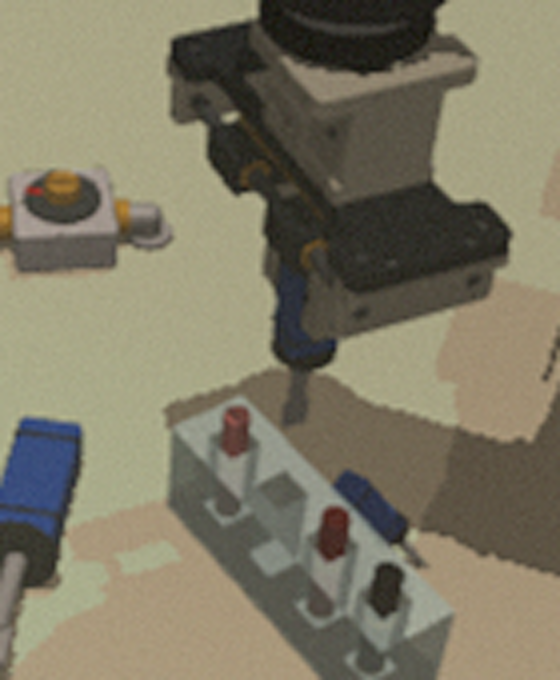

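The driver is out of the rack and hanging straight, with the blade at crop (295,415). Moving to the valve.

Request:
step_arm --pt "0 0 1 1 0.9" --pt "0 0 3 2 0.9" --pt "0 0 6 4 0.9" --pt "0 0.1 9 6 0.9" --pt "0 0.1 12 8 0.9" --pt "0 0.2 15 10 0.9" --pt "0 0.2 18 12 0.9" --pt "0 0.3 21 14 0.9" --pt "0 0.3 24 16 0.9" --pt "0 0.3 26.5 18 0.9"

```text
t: 9.23
eef_pos: [0.4772, -0.1181, 0.2215]
ee_rot: [-1.037, 1.569, -3.047]
force: [0.2, 0.3, -0.7]
width: 0.0239
```

```bash
python3 st.py .473 -.175 .222 -118.5
```

```text
t 9.23 p [ 0.4772 -0.1181  0.2215] jawyaw -115.19 toolx [-2.1e-03 -2.0e-04 -1.0e+00] q [ 0.158  0.072 -0.413 -0.    -1.088  0.973] F [ 0.19  0.29 -0.72] M [ 0.018 -0.068 -0.013] w 0.0239
delta cm [-0.05  2.04  5.33] roll 3.31
```

Request:
step_arm --pt "0 0.6 1.6 1 0.9" --pt "0 1.1 3 2 0.9" --pt "0 1.6 4.2 2.5 0.9" --pt "0.5 1.9 5 3 0.9" --pt "1.2 2 5.3 3.3 0.9" --pt "2 2 5.3 3.3 0.9" --pt "2.7 2 5.3 3.3 0.9" --pt "3.2 2 5.3 3.3 0.9" --pt "3.2 2 5.3 3.3 0.9" --pt "3.2 2 5.3 3.3 0.9"

```text
t: 10.07
eef_pos: [0.4743, -0.172, 0.1902]
ee_rot: [-0.964, 1.57, -3.028]
force: [0.0, 0.2, -0.7]
width: 0.0243
```

```bash
python3 st.py .473 -.175 .190 -118.5
python3 - <<'E'
from h import *
from station import *
for n,(l,t,r,b,k) in dict(scene=(260,60,360,170,6),top=(380,190,480,310,5)).items():
    f=grab_frame(n); np.savez(n+"2.npz",**f);crop(f,l,t,r,b,k,f"pics/v_{n}.png")
E
```

```text
t 10.07 p [ 0.4743 -0.172   0.1902] jawyaw -118.26 toolx [-9.e-04 -1.e-04 -1.e+00] q [ 0.042  0.122 -0.434  0.    -1.016  1.035] F [ 0.01  0.21 -0.65] M [ 0.029 -0.006  0.012] w 0.0243
delta cm [0.02 0.03 0.33] roll 0.24
```

View pics/v_scene.png

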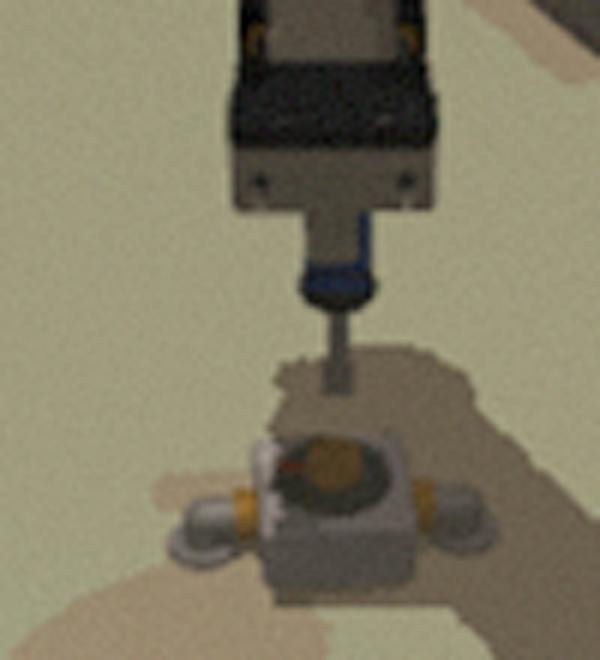

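View pics/v_top.png

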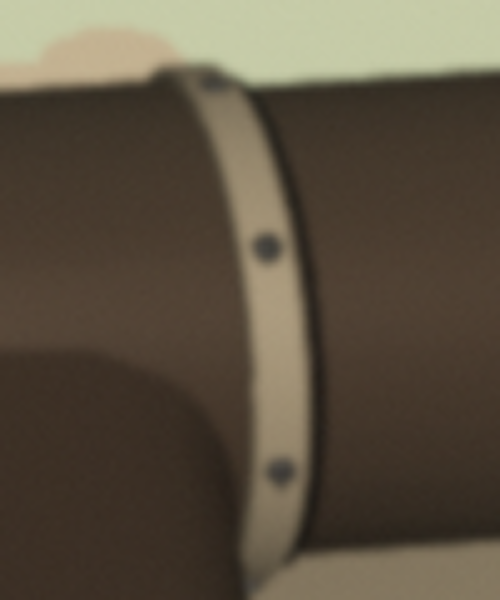

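Run:
```python
from h import *
f=load("scene2.npz"); g=load("scene1.npz")
p=f["pixels"].astype(float)
# driver columns
for r in list(range(112,126)):
    row=p[r,300:335]; bg=p[r,[300,301,302,330,331]].mean(0)
    d=np.abs(row-np.median(row,0)).sum(-1); 
    print(r,np.round(row.sum(-1)/3).astype(int)[8:28])
q=g["pixels"].astype(float)
h=cv2.cvtColor(g["pixels"],cv2.COLOR_RGB2HSV).astype(int)
print("screw rows in scene1")
for r in range(130,144):
    s=q[r,303:328,0]-q[r,303:328,2]; w=np.clip(s-25,0,None); print(r,round((w*np.arange(303,328)).sum()/max(w.sum(),1),2),np.round(s).astype(int))
for P in([.473,-.175,.052],[.4743,-.172,.0876],[.4743,-.172,.1],[.473,-.175,.036]): print(P,proj(f,P).round(2))
```

```text
112 [148 149 147 149 146 133  93  58  49  59 108 133 138 150 150 145 145 144
 146 146]
113 [146 146 147 149 148 151 121  68  61  69 130 156 146 145 145 148 145 147
 144 146]
114 [144 144 144 151 148 152 119  65  56  68 125 149 147 148 148 145 145 146
 145 146]
115 [150 143 149 148 146 151 115  65  54  67 123 147 148 143 149 148 148 146
 148 147]
116 [148 145 146 146 146 150 114  68  60  65 124 152 152 149 145 148 152 149
 149 150]
117 [147 145 147 149 149 153 118  65  57  68 107 119 117 120 118 117 116 118
 116 120]
118 [145 148 150 146 150 152 120  64  65  61  82  95  91  88  87  91  90  90
  91  89]
119 [150 137 116 138 133 116  91  62  61  69  83  91  91  92  94  89  94  92
  97  90]
120 [118 103  88 109 101  82  66  62  60  65  72  87  94  91  95  96  91  92
  92  97]
121 [91 90 91 91 90 81 62 58 66 60 69 85 97 94 94 90 95 94 94 93]
122 [92 88 92 96 93 82 60 60 65 59 70 85 93 89 92 92 92 93 92 90]
123 [93 94 93 91 95 83 67 63 64 59 71 86 96 94 93 96 92 92 92 97]
124 [88 91 90 95 93 84 64 56 60 61 73 86 95 90 90 93 93 93 90 89]
125 [91 97 91 93 91 78 67 68 66 68 73 88 93 95 94 94 
[... 735 characters left out ...]
 20
 20]
138 312.59 [17 19 19 29 49 63 74 55 42 42 54 63 61 60 59 47 38 19  6  9  7  7 15 19
 18]
139 315.04 [18 22 16  9  5  6 13 12 29 49 49 45 45 43 49 45 34 15  6  7  8  9 16 19
 18]
140 314.93 [19 24 18  9  5  6  7  5 13 34 47 49 48 47 42 35 22  9  6  8  8  7 16 18
 13]
141 315.4 [22 20 18 14  9  7  8  6  5 12 21 24 28 27 15 12 10  6  9  8  9 11 17 19
 14]
142 0.0 [24 17 19 16  9 10  7  8  8  9  7  7  8  7  6  7  8  7  7  9  8 14 20 19
 16]
143 0.0 [25 16 20 18 14 10  6  9  9  8  8  8 10  7  9  8  8  8  9 10 14 16 18 20
 18]
[0.473, -0.175, 0.052] [[314.62 135.15]]
[0.4743, -0.172, 0.0876] [[314.68 125.41]]
[0.4743, -0.172, 0.1] [[314.66 121.65]]
[0.473, -0.175, 0.036] [[314.64 139.71]]
```

Request:
step_arm --pt "0 0.1 0.1 0.2 0.9" --pt "0 0.25 0.3 0.2 0.9" --pt "0.6 0.25 0.33 0.2 0.9" --pt "1.2 0.25 0.33 0.2 0.9" --pt "1.8 0.25 0.33 0.2 0.9" --pt "2.3 0.25 0.33 0.2 0.9" --pt "2.6 0.25 0.33 0.2 0.9" --pt "2.8 0.25 0.33 0.2 0.9" --pt "2.9 0.25 0.33 0.2 0.9" --pt "2.9 0.25 0.33 0.2 0.9"

```text
t: 11.0
eef_pos: [0.475, -0.1766, 0.1614]
ee_rot: [-0.959, 1.57, -3.027]
force: [-0.6, -0.1, -0.3]
width: 0.0241
```

```bash
python3 st.py .473 -.175 .1548 -118.5
python3 - <<'E'
from h import *
from station import *
for n,(l,t,r,b,k) in dict(scene=(280,80,350,165,7)).items():
    f=grab_frame(n); np.savez(n+"3.npz",**f);crop(f,l,t,r,b,k,f"pics/v3_{n}.png")
p=f["pixels"].astype(int).mean(-1).astype(int)
for r in range(122,140): print(r,p[r,304:330])
E
```

```text
t 11.0 p [ 0.475  -0.1766  0.1614] jawyaw -118.52 toolx [-3.e-04 -0.e+00 -1.e+00] q [ 0.032  0.155 -0.469  0.    -0.947  1.041] F [-0.57 -0.07 -0.29] M [ 0.04   0.015 -0.011] w 0.0241
delta cm [ 0.66 -0.25 -0.04] roll -0.02
122 [120  92  91  93  92  93  92  90  94  78  64  62  73  90  96  95  94  93
  91  90  94  90  96  92  93  89]
123 [119  93  90  90  92  95  89  93  95  77  61  61  67  82  93  91  96  92
  93  93  94  94  92  93  94  93]
124 [135 109  93  93  95  91  92  91  94  80  60  64  65  86  96  94  90  92
  96  94  96  90  93  93  91  92]
125 [149 139 110  91  93  92  91  94  94  79  61  58  67  83  95  90  95  93
  91  93  96  94  90  97  91  90]
126 [150 131 106  90  92  96  94  96  93  81  66  66  70  84  94  92  95  90
  92  93  90  94  94  93  91  96]
127 [149 121  90  92  93  90  93  97  87  78  59  60  64  80  90  92  95  93
  89  92  92  92  93  92  91  88]
128 [129 103  90  92  91  92  93  92  80  69  63  60  63  72  88  94  89  95
  98  91  93  90  93  93  97  92]
129 [122  87  89  91  92  95  94  95  83  61  57  61  61  69  91  91  93  94
  94  92  96  92  95  
[... 291 characters left out ...]
 70  88  95  94  89
  92  86  86  86  85  91  92  93]
133 [115  86  84  90  84  73  66  58  54  60  62  60  59  65  69  69  77  87
  88  88  92  85  85  92  92  93]
134 [126  85  91  93  73  57  48  52  59  59  58  59  54  62  56  54  50  68
  77  84  89  87  88  92  89  91]
135 [93 75 81 75 56 37 35 51 57 56 49 51 57 55 58 52 47 39 55 66 83 87 87 89
 90 99]
136 [67 73 67 51 47 41 43 54 57 58 55 58 59 57 60 60 52 48 41 47 75 90 86 79
 87 93]
137 [72 71 61 47 51 46 50 54 59 56 57 58 59 58 60 55 49 48 47 41 63 84 89 83
 88 95]
138 [71 72 52 43 41 44 44 51 52 61 56 55 57 57 57 57 51 45 42 44 52 76 85 86
 89 93]
139 [74 66 51 39 36 39 42 49 49 55 51 60 60 56 61 53 51 44 46 45 49 74 89 86
 84 83]
```

View pics/v3_scene.png

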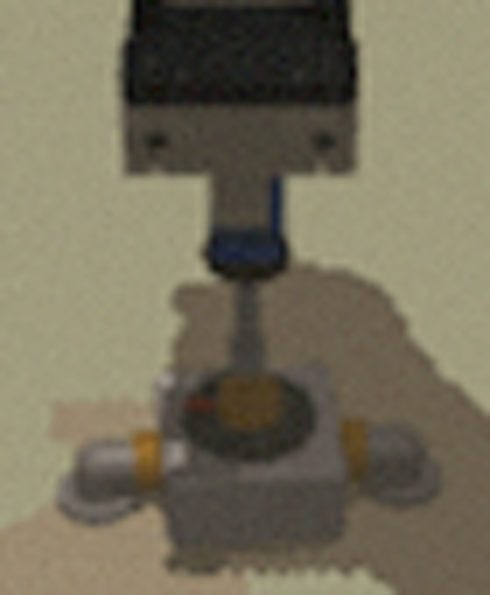

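Request:
step_arm --pt "0.1 0 -0.04 0 0.9" --pt "0.2 0 -0.04 0 0.9" --pt "0.3 0 -0.04 0 0.9" --pt "0.4 0 -0.04 0 0.9" --pt "0.5 0 -0.04 0 0.9" --pt "0.55 0 -0.04 0 0.9" --pt "0.6 0 -0.04 0 0.9" --pt "0.65 0 -0.04 0 0.9" --pt "0.7 0 -0.04 0 0.9" --pt "0.7 0 -0.04 0 0.9"

```text
t: 11.88
eef_pos: [0.4752, -0.1762, 0.1545]
ee_rot: [-1.23, 1.571, 2.985]
force: [-0.2, -0.6, -1.6]
width: 0.0237
```

```bash
for i in 1 2 3; do python3 -c "
from station import *
grab_frame('scene')
s=get_state();print(s['t'],s['eef_pos'].round(4),s['force'].round(2),s['moment'].round(3))"; done
```

```text
11.9333 [ 0.4752 -0.1762  0.1545] [ 0.02 -0.1  -0.29] [-0.047  0.033 -0.004]
11.9833 [ 0.4752 -0.1762  0.1546] [ 0.15 -0.19 -1.37] [-0.03  -0.     0.033]
12.0333 [ 0.4752 -0.1762  0.1546] [ 0.69  0.37 -1.19] [ 0.013  0.021 -0.021]
```

Request:
step_arm --pt "0.02 0 0 0 0.9" --pt "0.04 0 0 0 0.9" --pt "0.07 0 0 0 0.9" --pt "0.1 0 0 0 0.9" --pt "0.12 0 0 0 0.9" --pt "0.15 0 0 0 0.9" --pt "0.17 0 0 0 0.9" --pt "0.2 0 0 0 0.9" --pt "0.2 0 0 0 0.9" --pt "0.2 0 0 0 0.9"

```text
t: 12.87
eef_pos: [0.4752, -0.1762, 0.1525]
ee_rot: [-0.819, 1.571, -2.888]
force: [-0.3, -0.8, -0.8]
width: 0.0239
```

```bash
cat > av.py <<'E'
from h import *
from station import *
F=[];M=[]
for i in range(5):
    s=get_state(); F.append(s['force']);M.append(s['moment']); 
    if i<4: f=grab_frame('scene')
R=Ro.from_euler('xyz',s["ee_rot"]).as_matrix()
print(round(s['t'],2),s['eef_pos'].round(4),"yaw",np.rad2deg(np.arctan2(R[1,2],R[0,2])).round(2),"F",np.mean(F,0).round(2),"M",np.mean(M,0).round(3),"w",round(s["width"],4))
import sys
if len(sys.argv)>1:
    np.savez("last.npz",**f); crop(f,285,100,345,165,8,f"pics/{sys.argv[1]}.png")
E
python3 av.py
```

```text
13.07 [ 0.4752 -0.1762  0.1525] yaw -118.52 F [-0.32 -0.72 -1.33] M [-0.376  0.148 -0.002] w 0.0241
```

Vertical force is unchanged from the hanging weight, but a side moment has appeared. That suggests the blade has entered the slot and is rubbing on a wall, so I'm shifting along tool z to relieve it.

Request:
step_arm --pt "0 0 0.02 0 0.9" --pt "0 0 0.03 0 0.9" --pt "0 0 0.04 0 0.9" --pt "0 0 0.05 0 0.9" --pt "0 0 0.05 0 0.9" --pt "0 0 0.05 0 0.9" --pt "0 0 0.05 0 0.9" --pt "0 0 0.05 0 0.9" --pt "0 0 0.05 0 0.9" --pt "0 0 0.05 0 0.9"

```text
t: 13.9
eef_pos: [0.475, -0.1767, 0.1526]
ee_rot: [1.766, 1.571, -0.302]
force: [-0.5, -0.0, -0.6]
width: 0.0241
```

```bash
python3 av.py a5
```

```text
14.1 [ 0.475  -0.1767  0.1526] yaw -118.52 F [ 0.05  0.31 -0.85] M [ 0.015 -0.023 -0.003] w 0.0236
```

View pics/a5.png

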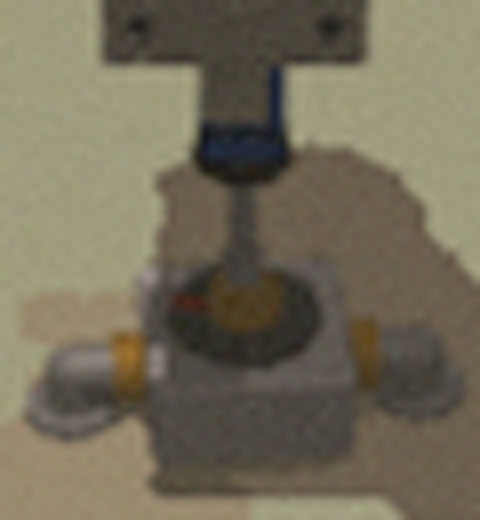

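Request:
step_arm --pt "0.02 0 0 0 0.9" --pt "0.04 0 0 0 0.9" --pt "0.06 0 0 0 0.9" --pt "0.08 0 0 0 0.9" --pt "0.1 0 0 0 0.9" --pt "0.12 0 0 0 0.9" --pt "0.14 0 0 0 0.9" --pt "0.16 0 0 0 0.9" --pt "0.18 0 0 0 0.9" --pt "0.2 0 0 0 0.9"

```text
t: 14.93
eef_pos: [0.475, -0.1766, 0.1505]
ee_rot: [0.785, 1.571, -1.283]
force: [-0.2, -0.3, -1.3]
width: 0.0238
```

```bash
python3 av.py
```

```text
15.13 [ 0.475  -0.1767  0.1506] yaw -118.52 F [ 0.07 -0.17 -1.58] M [ 0.006  0.004 -0.001] w 0.0237
```

Request:
step_arm --pt "0.02 0 0 0 0.9" --pt "0.04 0 0 0 0.9" --pt "0.06 0 0 0 0.9" --pt "0.08 0 0 0 0.9" --pt "0.1 0 0 0 0.9" --pt "0.12 0 0 0 0.9" --pt "0.14 0 0 0 0.9" --pt "0.16 0 0 0 0.9" --pt "0.16 0 0 0 0.9" --pt "0.16 0 0 0 0.9"

```text
t: 15.97
eef_pos: [0.475, -0.1766, 0.1489]
ee_rot: [-1.487, 1.571, 2.728]
force: [-0.3, 0.4, -1.2]
width: 0.024
```

```bash
python3 av.py
```

```text
16.17 [ 0.475  -0.1766  0.149 ] yaw -118.52 F [-0.08  0.33 -1.16] M [ 0.024  0.027 -0.002] w 0.0239
```

Request:
step_arm --pt "0.02 0 0 0 0.9" --pt "0.04 0 0 0 0.9" --pt "0.06 0 0 0 0.9" --pt "0.08 0 0 0 0.9" --pt "0.1 0 0 0 0.9" --pt "0.1 0 0 0 0.9" --pt "0.1 0 0 0 0.9" --pt "0.1 0 0 0 0.9" --pt "0.1 0 0 0 0.9" --pt "0.1 0 0 0 0.9"

```text
t: 17.0
eef_pos: [0.475, -0.1766, 0.148]
ee_rot: [1.787, 1.571, -0.282]
force: [-0.9, 0.1, 0.8]
width: 0.0237
```

```bash
python3 av.py a6
```

```text
17.2 [ 0.475  -0.1767  0.148 ] yaw -118.52 F [-0.67  0.29  0.91] M [ 0.054  0.145 -0.   ] w 0.0238
```

View pics/a6.png

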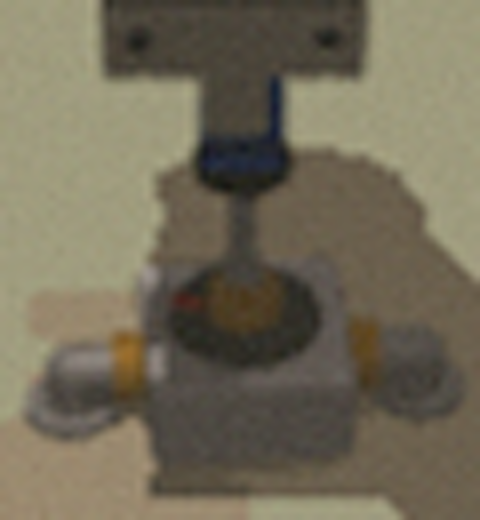

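The vertical force rises by about 2 N at a tip height of ~46 mm, which is the slot floor, so the blade is seated. Now I'll turn clockwise gently. The driver axis sits about 2.4 mm off the TCP along tool −y, so I shift the TCP to compensate.

Request:
step_arm --pt "0 0 0.006 1.4 0.9" --pt "0 0 0.012 2.8 0.9" --pt "0 0 0.018 4.2 0.9" --pt "0 -0.001 0.023 5.6 0.9" --pt "0 -0.002 0.029 7 0.9" --pt "0 -0.003 0.035 8.4 0.9" --pt "0 -0.004 0.041 9.8 0.9" --pt "0 -0.005 0.047 11.2 0.9" --pt "0 -0.006 0.052 12.6 0.9" --pt "0 -0.007 0.058 14 0.9"

```text
t: 18.03
eef_pos: [0.4745, -0.1773, 0.1479]
ee_rot: [-0.322, 1.57, -2.637]
force: [-1.0, -2.1, 1.5]
width: 0.0238
```

```bash
python3 av.py a7
```

```text
18.23 [ 0.4745 -0.1772  0.1479] yaw -132.51 F [-1.18 -2.39  0.75] M [-0.98   0.507  0.038] w 0.0242
```

View pics/a7.png

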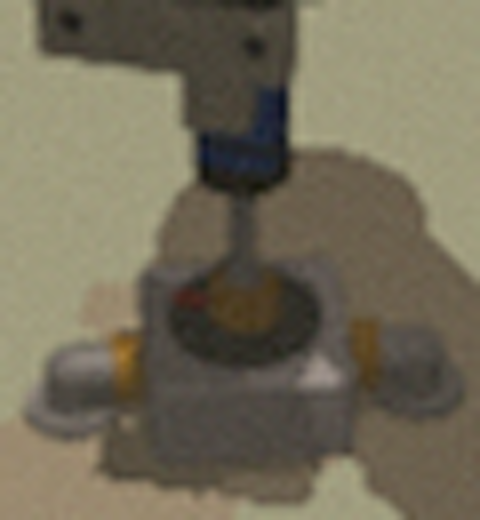

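Request:
step_arm --pt "0 0.007 0.03 0 0.9" --pt "0 0.014 0.06 1 0.9" --pt "0 0.02 0.08 3 0.9" --pt "0 0.019 0.09 5 0.9" --pt "0 0.018 0.1 7 0.9" --pt "0 0.017 0.108 9 0.9" --pt "0 0.016 0.116 11 0.9" --pt "0 0.014 0.125 13 0.9" --pt "0 0.012 0.133 15 0.9" --pt "0 0.01 0.14 17 0.9"

```text
t: 19.07
eef_pos: [0.4738, -0.178, 0.1479]
ee_rot: [-2.399, 1.57, 1.272]
force: [-1.4, -0.7, 0.2]
width: 0.0241
```

```bash
python3 av.py a8
```

```text
19.27 [ 0.4738 -0.178   0.1479] yaw -149.47 F [-1.17 -0.38  0.48] M [-0.06  0.38  0.02] w 0.0241
```

View pics/a8.png

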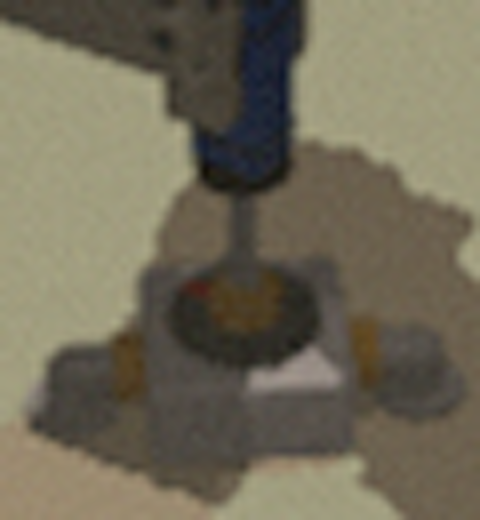

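Request:
step_arm --pt "0 0 0.02 1 0.9" --pt "0 0 0.035 3 0.9" --pt "0 0 0.045 5 0.9" --pt "0 -0.001 0.055 7 0.9" --pt "0 -0.002 0.062 9 0.9" --pt "0 -0.004 0.07 11 0.9" --pt "0 -0.006 0.078 13 0.9" --pt "0 -0.008 0.086 15 0.9" --pt "0 -0.01 0.094 17 0.9" --pt "0 -0.01 0.102 19 0.9"

```text
t: 20.1
eef_pos: [0.4729, -0.1785, 0.148]
ee_rot: [-2.506, 1.57, 0.834]
force: [-0.4, 1.2, 1.8]
width: 0.0239
```

```bash
python3 av.py a9
```

```text
20.3 [ 0.4729 -0.1785  0.148 ] yaw -168.46 F [-0.64  0.82  1.06] M [0.437 0.23  0.042] w 0.0235
```

View pics/a9.png

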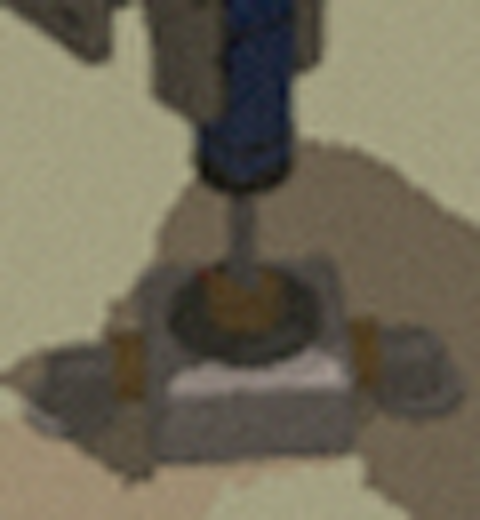

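Request:
step_arm --pt "0 -0.01 0.006 1 0.9" --pt "0 -0.02 0.012 2 0.9" --pt "0 -0.02 0.016 3 0.9" --pt "0 -0.02 0.02 4 0.9" --pt "0 -0.02 0.024 5 0.9" --pt "0 -0.02 0.028 6 0.9" --pt "0 -0.02 0.032 7 0.9" --pt "0 -0.02 0.036 8 0.9" --pt "0 -0.02 0.04 9 0.9" --pt "0 -0.02 0.044 10 0.9"

```text
t: 21.13
eef_pos: [0.4724, -0.1785, 0.148]
ee_rot: [-2.985, 1.571, 0.181]
force: [-0.3, 1.4, 0.3]
width: 0.0237
```

```bash
python3 av.py
```

```text
21.33 [ 0.4724 -0.1785  0.148 ] yaw -178.51 F [-0.2   1.26  0.78] M [ 0.559 -0.076  0.032] w 0.024
```

Request:
step_arm --pt "0 -0.01 0.002 0.5 0.9" --pt "0 -0.02 0.004 1 0.9" --pt "0 -0.03 0.006 1.5 0.9" --pt "0 -0.03 0.008 2 0.9" --pt "0 -0.03 0.01 2.5 0.9" --pt "0 -0.03 0.012 3 0.9" --pt "0 -0.03 0.014 3.5 0.9" --pt "0 -0.03 0.016 4 0.9" --pt "0 -0.03 0.016 4 0.9" --pt "0 -0.03 0.016 4 0.9"

```text
t: 22.17
eef_pos: [0.4722, -0.1783, 0.148]
ee_rot: [1.474, 1.571, -1.711]
force: [0.1, 0.0, 1.7]
width: 0.0238
```

```bash
python3 av.py
```

```text
22.37 [ 0.4722 -0.1783  0.148 ] yaw 177.49 F [ 0.32 -0.87  0.98] M [-0.188 -0.17   0.015] w 0.024
```

Request:
step_arm --pt "0 0.005 0 0.5 0.9" --pt "0 0.01 0.002 1 0.9" --pt "0 0.01 0.004 1.5 0.9" --pt "0 0.01 0.006 2 0.9" --pt "0 0.01 0.008 2.5 0.9" --pt "0 0.01 0.01 3 0.9" --pt "0 0.01 0.01 3 0.9" --pt "0 0.01 0.01 3 0.9" --pt "0 0.01 0.01 3 0.9" --pt "0 0.01 0.01 3 0.9"

```text
t: 23.2
eef_pos: [0.4721, -0.1783, 0.148]
ee_rot: [-0.971, 1.571, 2.075]
force: [0.3, 0.1, 0.1]
width: 0.024
```

```bash
python3 av.py b1
```

```text
23.4 [ 0.4721 -0.1783  0.148 ] yaw 174.48 F [ 0.63 -0.16  0.79] M [-0.055 -0.11   0.02 ] w 0.0238
```

View pics/b1.png

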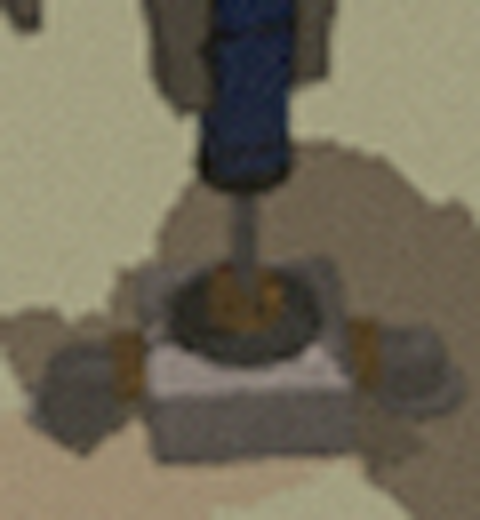

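Request:
step_arm --pt "0 0 0.002 0.5 0.9" --pt "0 0 0.004 1 0.9" --pt "0 0 0.006 1.5 0.9" --pt "0 0 0.008 2 0.9" --pt "0 0 0.01 2.5 0.9" --pt "0 0 0.01 2.5 0.9" --pt "0 0 0.01 2.5 0.9" --pt "0 0 0.01 2.5 0.9" --pt "0 0 0.01 2.5 0.9" --pt "0 0 0.01 2.5 0.9"

```text
t: 24.23
eef_pos: [0.472, -0.1783, 0.148]
ee_rot: [-0.218, 1.571, 2.784]
force: [0.2, 0.1, 0.9]
width: 0.0239
```

```bash
python3 av.py
```

```text
24.43 [ 0.472  -0.1783  0.148 ] yaw 171.98 F [-0.12 -0.09  0.72] M [-0.021 -0.089  0.033] w 0.0238
```

Request:
step_arm --pt "0 0 0.002 0.5 0.9" --pt "0 0 0.004 1 0.9" --pt "0 0 0.006 1.5 0.9" --pt "0 0 0.008 2 0.9" --pt "0 0 0.008 2 0.9" --pt "0 0 0.008 2 0.9" --pt "0 0 0.008 2 0.9" --pt "0 0 0.008 2 0.9" --pt "0 0 0.008 2 0.9" --pt "0 0 0.008 2 0.9"

```text
t: 25.27
eef_pos: [0.4719, -0.1783, 0.148]
ee_rot: [0.852, 1.571, -2.464]
force: [0.2, -0.6, 0.9]
width: 0.0238
```

```bash
python3 av.py
```

```text
25.47 [ 0.4719 -0.1783  0.148 ] yaw 169.98 F [ 0.06 -0.51  1.09] M [-0.016 -0.03   0.049] w 0.0237
```

Request:
step_arm --pt "0 0 0.002 0.5 0.9" --pt "0 0 0.004 1 0.9" --pt "0 0 0.006 1.5 0.9" --pt "0 0 0.006 1.5 0.9" --pt "0 0 0.006 1.5 0.9" --pt "0 0 0.006 1.5 0.9" --pt "0 0 0.006 1.5 0.9" --pt "0 0 0.006 1.5 0.9" --pt "0 0 0.006 1.5 0.9" --pt "0 0 0.006 1.5 0.9"

```text
t: 26.3
eef_pos: [0.4718, -0.1783, 0.148]
ee_rot: [-0.024, 1.571, 2.916]
force: [0.0, -0.4, 1.1]
width: 0.0237
```

```bash
python3 av.py b2
```

```text
26.5 [ 0.4719 -0.1783  0.148 ] yaw 168.48 F [-0.02 -0.11  0.88] M [ 0.059 -0.001  0.056] w 0.0239
```

View pics/b2.png

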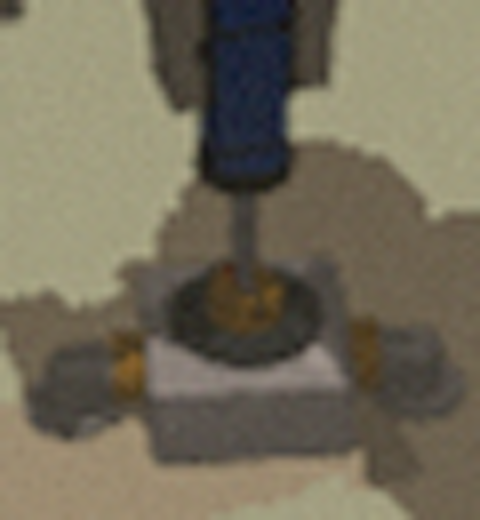

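Mz reads 0.056 N m and climbs steadily with angle, which is above the running friction, so the valve is against its stop. I'll unwind to the middle of the slot play, check, and then lift.

Request:
step_arm --pt "0 0 -0.006 -1.5 0.9" --pt "0 0 -0.012 -3 0.9" --pt "0 0 -0.018 -4.5 0.9" --pt "0 0 -0.025 -6 0.9" --pt "0 0 -0.031 -7.5 0.9" --pt "0 0 -0.038 -9 0.9" --pt "0 0 -0.044 -10.5 0.9" --pt "0 0 -0.05 -12 0.9" --pt "0 0 -0.05 -12 0.9" --pt "0 0 -0.05 -12 0.9"

```text
t: 27.33
eef_pos: [0.4724, -0.1784, 0.1479]
ee_rot: [-2.013, 1.571, 1.136]
force: [1.1, -0.7, 0.9]
width: 0.0237
```

```bash
python3 av.py b3
```

```text
27.53 [ 0.4724 -0.1784  0.148 ] yaw -179.55 F [ 0.17 -0.08  0.53] M [ 0.107 -0.029  0.008] w 0.0239
```

Unloaded: Mz is 0.008 and the side forces are near zero. Lifting out.

Request:
step_arm --pt "-0.1 0 0 0 0.9" --pt "-0.3 0 0 0 0.9" --pt "-0.5 0 0 0 0.9" --pt "-0.8 0 0 0 0.9" --pt "-1.2 0 0 0 0.9" --pt "-2 0 0 0 0.9" --pt "-3 0 0 0 0.9" --pt "-4.5 0 0 0 0.9" --pt "-6 0 0 0 0.9" --pt "-7.5 0 0 0 0.9"

```text
t: 28.37
eef_pos: [0.4724, -0.1785, 0.2247]
ee_rot: [2.948, 1.57, -0.185]
force: [1.1, 0.2, -1.2]
width: 0.0239
```

```bash
python3 av.py b4; python3 st.py .5081 .1474 .223 -97
```

```text
28.57 [ 0.4725 -0.1783  0.2235] yaw -179.53 F [ 0.58 -0.08 -0.56] M [ 0.052 -0.102 -0.003] w 0.0237
t 28.57 p [ 0.4725 -0.1783  0.2235] jawyaw -179.53 toolx [ 1.4e-03  3.0e-04 -1.0e+00] q [ 0.028  0.092 -0.386 -0.    -1.091 -0.02 ] F [-0.29 -0.4  -1.14] M [ 0.07   0.051 -0.031] w 0.0237
delta cm [  0.07 -32.54  -3.83] roll -82.53
```

View pics/b4.png

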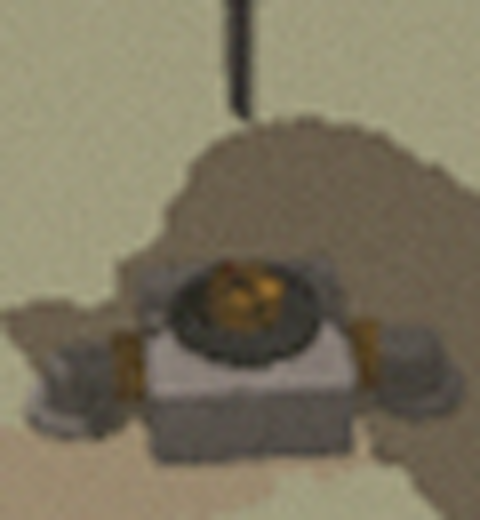

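Request:
step_arm --pt "0 -1 -0.1 -3 0.9" --pt "0 -3 -0.4 -8 0.9" --pt "0 -6 -0.7 -14 0.9" --pt "0 -9 -1.1 -20 0.9" --pt "0 -12 -1.4 -26 0.9" --pt "0 -15 -1.8 -32 0.9" --pt "0 -18 -2.1 -38 0.9" --pt "0 -21 -2.5 -44 0.9" --pt "0 -23 -2.7 -50 0.9" --pt "0 -24.5 -2.9 -56 0.9"

```text
t: 29.4
eef_pos: [0.4988, 0.0686, 0.2221]
ee_rot: [-0.726, 1.569, -2.875]
force: [-0.2, -0.3, -1.3]
width: 0.024
```

```bash
python3 st.py .5081 .1474 .223 -97
```

```text
t 29.4 p [0.4988 0.0686 0.2221] jawyaw -123.15 toolx [-1.3e-03 -4.0e-04 -1.0e+00] q [ 0.527  0.092 -0.389 -0.    -1.091  0.465] F [-0.17 -0.35 -1.32] M [ 0.007 -0.001  0.069] w 0.024
delta cm [-0.1  -3.53 -7.1 ] roll -26.15
```

Request:
step_arm --pt "0 -0.8 -1.6 -5 0.9" --pt "0 -1.6 -3.2 -10 0.9" --pt "0 -2.3 -4.7 -15 0.9" --pt "0 -2.9 -5.8 -19 0.9" --pt "0 -3.3 -6.6 -23 0.9" --pt "0 -3.5 -7 -26 0.9" --pt "0 -3.5 -7 -26 0.9" --pt "0 -3.5 -7 -26 0.9" --pt "0 -3.5 -7 -26 0.9" --pt "0 -3.5 -7 -26 0.9"

```text
t: 30.23
eef_pos: [0.5085, 0.144, 0.2227]
ee_rot: [-0.942, 1.57, -2.645]
force: [0.8, -0.3, -0.7]
width: 0.0239
```

```bash
python3 st.py .5081 .1474 .223 -97
python3 - <<'E'
from h import *
from station import *
f=grab_frame("top"); np.savez("top3.npz",**f); crop(f,398,238,458,305,8,"pics/d1.png")
f=grab_frame("scene"); crop(f,300,90,440,260,4,"pics/d2.png"); crop(f,283,118,348,163,10,"pics/d3.png")
E
```

```text
t 30.23 p [0.5085 0.144  0.2227] jawyaw -97.62 toolx [-5.e-04 -3.e-04 -1.e+00] q [ 0.647  0.134 -0.34  -0.    -1.098  0.791] F [ 0.81 -0.32 -0.7 ] M [-0.019 -0.033 -0.021] w 0.0239
delta cm [-0.03 -0.09 -0.33] roll -0.62
```

View pics/d1.png

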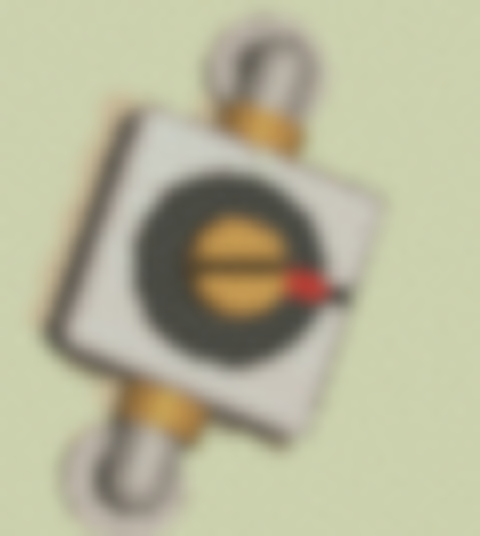

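View pics/d2.png

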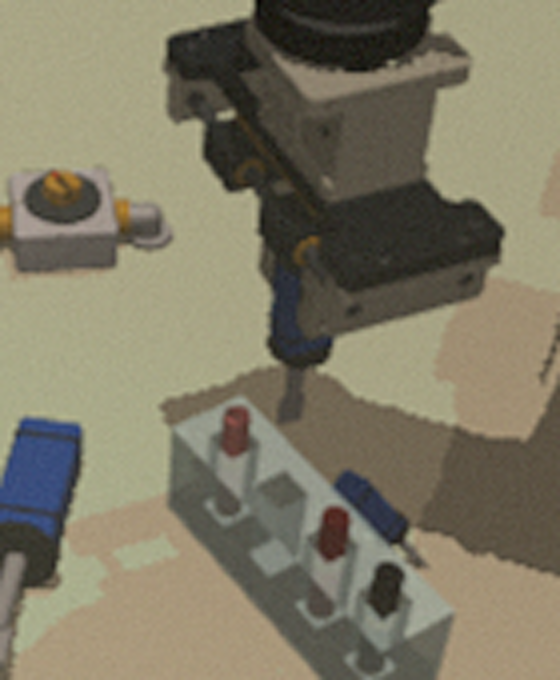

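The stripe at crop (308,287) points at the black mark at (340,295). I'll put a number on it before replacing the driver.

Run:
```python
from h import *
f=load("top3.npz")
def rectify(c,half,h,n=160):
    g=np.linspace(-half,half,n); X,Y=np.meshgrid(c[0]+g,c[1]+g,indexing='ij')
    uv=proj(f,np.c_[X.ravel(),Y.ravel(),np.full(X.size,h)]).astype(np.float32).reshape(n,n,2)
    return g,cv2.remap(f["pixels"],uv[...,0],uv[...,1],cv2.INTER_CUBIC).astype(float)
c=(.473,-.175)
g,I=rectify(c,.045,.040);X,Y=np.meshgrid(g,g,indexing='ij');rr=np.hypot(X,Y);th=np.rad2deg(np.arctan2(Y,X))
W=np.clip(I[...,0]-I[...,1]-60,0,None)*((rr>.016)&(rr<.027)&(th<-60)&(th>-150))
print("stripe",np.rad2deg(np.arctan2((W*Y).sum(),(W*X).sum())))
g,I=rectify(c,.045,.036);
W=np.clip(130-I.max(-1),0,None)*((rr>.029)&(rr<.033)&(th<-60)&(th>-140)); print("mark",np.rad2deg(np.arctan2((W*Y).sum(),(W*X).sum())))
g,I=rectify(c,.03,.052); X,Y=np.meshgrid(g,g,indexing='ij'); rr=np.hypot(X,Y); S=I.sum(-1);res=[]
for a in np.arange(-130,-50,1):
    for o in np.arange(-.002,.0021,.0005):
        d=-X*np.sin(np.deg2rad(a))+Y*np.cos(np.deg2rad(a))-o
        res.append((S[(rr<.0105)&(abs(d)<.0021)].mean()-S[(rr<.0105)&(abs(d)>.0021)].mean(),a,o))
print("slot",min(res))
```

```text
stripe -103.76062796563167
mark -105.0545468220617
slot (np.float64(-110.02281563661256), np.int64(-92), np.float64(0.0))
```

The stripe is at −103.8° and the mark at about −105°, so they agree within about 1°, the measuring noise. The torque climb against the stop supports it. Returning the driver to its slot.

Request:
step_arm --pt "0 -0.04 -0.15 -0.6 0.9" --pt "0 -0.09 -0.3 -0.6 0.9" --pt "0 -0.09 -0.33 -0.6 0.9" --pt "0 -0.09 -0.33 -0.6 0.9" --pt "0.5 -0.09 -0.33 -0.6 0.9" --pt "1 -0.09 -0.33 -0.6 0.9" --pt "1.5 -0.09 -0.33 -0.6 0.9" --pt "2 -0.09 -0.33 -0.6 0.9" --pt "2.3 -0.09 -0.33 -0.6 0.9" --pt "2.3 -0.09 -0.33 -0.6 0.9"

```text
t: 31.17
eef_pos: [0.5078, 0.1476, 0.1989]
ee_rot: [-0.914, 1.569, -2.606]
force: [1.1, -0.4, -1.5]
width: 0.0237
```

```bash
python3 st.py .5081 .1474 .118 -97
python3 - <<'E'
from h import *
from station import *
f=grab_frame("scene"); crop(f,320,130,430,260,5,"pics/e1.png")
E
```

```text
t 31.17 p [0.5078 0.1476 0.1989] jawyaw -96.93 toolx [-1.5e-03 -9.0e-04 -1.0e+00] q [ 0.654  0.155 -0.372 -0.    -1.045  0.796] F [ 1.08 -0.45 -1.46] M [-0.011  0.019 -0.012] w 0.0237
delta cm [8.09 0.04 0.01] roll 0.07
```

View pics/e1.png

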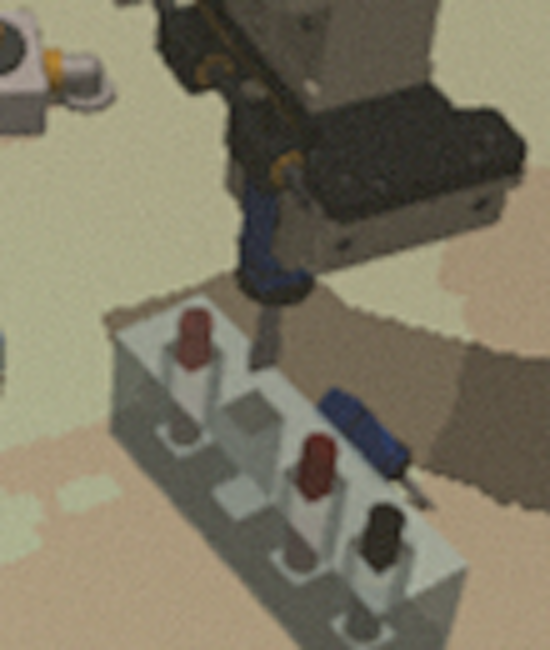

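Request:
step_arm --pt "0.5 0.03 0 0 0.9" --pt "1.2 0.03 0 0 0.9" --pt "2 0.03 0 0 0.9" --pt "3 0.03 0 0 0.9" --pt "4 0.03 0 0 0.9" --pt "5 0.03 0 0 0.9" --pt "5.8 0.03 0 0 0.9" --pt "6.4 0.03 0 0 0.9" --pt "6.8 0.03 0 0 0.9" --pt "7 0.03 0 0 0.9"

```text
t: 32.05
eef_pos: [0.5085, 0.1477, 0.1292]
ee_rot: [-0.79, 1.57, -2.482]
force: [0.3, -0.5, 0.1]
width: 0.024
```

```bash
python3 st.py .5081 .1474 .118 -97; python3 av.py
```

```text
t 32.05 p [0.5085 0.1477 0.1292] jawyaw -96.92 toolx [-7.e-04 -5.e-04 -1.e+00] q [ 0.653  0.228 -0.461  0.    -0.883  0.797] F [ 0.32 -0.49  0.06] M [-0.047 -0.017  0.038] w 0.024
delta cm [ 1.12 -0.03  0.04] roll 0.08
32.25 [0.5089 0.148  0.1303] yaw -96.91 F [-0.22  0.11 -0.83] M [-0.05  -0.012 -0.017] w 0.0239
```

Request:
step_arm --pt "0.2 -0.05 0.05 0 0.9" --pt "0.4 -0.05 0.05 0 0.9" --pt "0.6 -0.05 0.05 0 0.9" --pt "0.8 -0.05 0.05 0 0.9" --pt "0.95 -0.05 0.05 0 0.9" --pt "1.05 -0.05 0.05 0 0.9" --pt "1.12 -0.05 0.05 0 0.9" --pt "1.17 -0.05 0.05 0 0.9" --pt "1.21 -0.05 0.05 0 0.9" --pt "1.23 -0.05 0.05 0 0.9"

```text
t: 33.08
eef_pos: [0.5081, 0.1474, 0.1177]
ee_rot: [1.844, 1.571, 0.152]
force: [-0.4, -0.7, -1.1]
width: 0.0237
```

```bash
python3 av.py e2
```

```text
33.28 [0.5081 0.1475 0.1177] yaw -96.92 F [-0.04 -0.1  -1.  ] M [-0.03  -0.009  0.009] w 0.0239
```

Request:
step_arm --pt "0.01 0 0 0 0.9" --pt "0.02 0 0 0 0.9" --pt "0.03 0 0 0 0.9" --pt "0.04 0 0 0 0.9" --pt "0.05 0 0 0 0.9" --pt "0.06 0 0 0 0.9" --pt "0.06 0 0 0 0.9" --pt "0.06 0 0 0 0.9" --pt "0.06 0 0 0 0.9" --pt "0.06 0 0 0 0.9"

```text
t: 34.12
eef_pos: [0.5081, 0.1475, 0.1173]
ee_rot: [1.894, 1.571, 0.202]
force: [-1.0, 0.1, 3.9]
width: 0.0239
```

```bash
python3 av.py e2
```

```text
34.32 [0.5081 0.1474 0.1173] yaw -96.91 F [-1.53 -0.03  4.75] M [-0.174  0.774 -0.024] w 0.0239
```

View pics/e2.png

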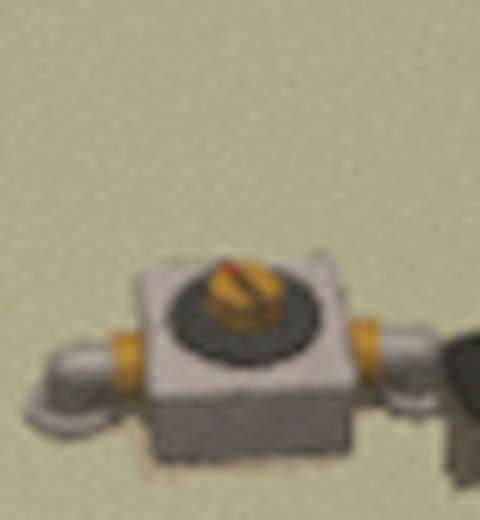

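The collar now rests on the rack, with an upward push of about 5 N. Opening gently to 44 mm as before, so the fingers stay clear of the tubes, then going straight up.

Request:
step_arm --pt "0 0 0 0 0.7" --pt "0 0 0 0 0.65" --pt "0 0 0 0 0.55" --pt "0 0 0 0 0.5" --pt "0 0 0 0 0.5" --pt "-0.2 0 0 0 0.5" --pt "-0.6 0 0 0 0.5" --pt "-1.2 0 0 0 0.5" --pt "-2 0 0 0 0.5" --pt "-3 0 0 0 0.5"

```text
t: 35.15
eef_pos: [0.508, 0.1474, 0.1478]
ee_rot: [-0.814, 1.57, -2.505]
force: [0.3, -0.3, 0.7]
width: 0.0438
```

Request:
step_arm --pt "-1 0 0 0 0.5" --pt "-2 0 0 0 0.5" --pt "-3.5 0 0 0 0.5" --pt "-5 0 0 0 0.5" --pt "-6.5 0 0 0 0.5" --pt "-8 0 0 0 0.5" --pt "-9.5 0 0 0 0.5" --pt "-10.5 0 0 0 0.5" --pt "-11 0 0 0 0.5" --pt "-11 0 0 0 0.5"

```text
t: 35.98
eef_pos: [0.5085, 0.1477, 0.2585]
ee_rot: [2.271, 1.568, 0.58]
force: [0.3, 0.6, -0.6]
width: 0.0438
```

```bash
python3 st.py .40 .40 .25 -97
python3 - <<'E'
from h import *
from station import *
f=grab_frame("scene"); crop(f,300,110,440,280,4,"pics/f1.png")
E
```

```text
t 35.98 p [0.5085 0.1477 0.2585] jawyaw -96.92 toolx [ 0.002   0.0013 -1.    ] q [ 0.653  0.107 -0.286  0.    -1.176  0.797] F [ 0.3   0.57 -0.61] M [ 0.058  0.002 -0.025] w 0.0438
delta cm [  0.86 -13.81 -23.74] roll 0.08
```

View pics/f1.png

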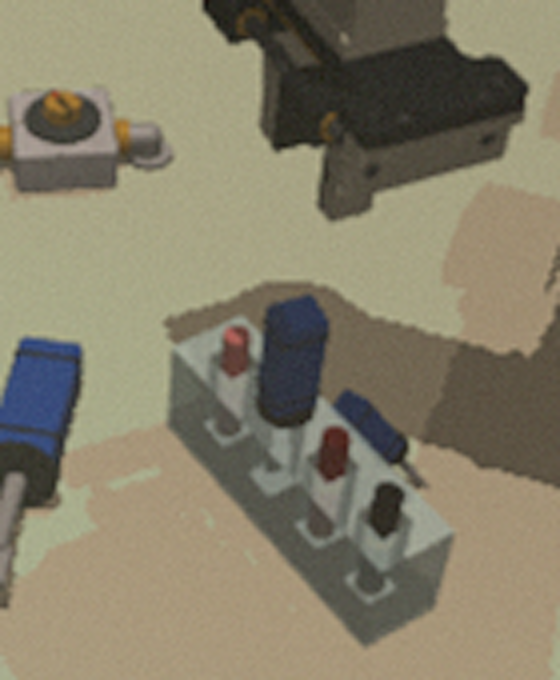

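The driver stands in its slot and the tubes are undisturbed. I'll move the arm aside for a clear top view.

Request:
step_arm --pt "0 -1 -1.5 0 0.5" --pt "0 -2 -4 0 0.5" --pt "0 -3.5 -6.5 0 0.5" --pt "0 -5 -9 0 0.5" --pt "0 -6.5 -11.5 0 0.5" --pt "0 -8 -14 0 0.5" --pt "0 -9.5 -16.5 0 0.5" --pt "0 -11 -19 0 0.5" --pt "0 -12 -21 0 0.5" --pt "0 -12.5 -22 0 0.5"

```text
t: 36.87
eef_pos: [0.4092, 0.3827, 0.2557]
ee_rot: [-0.536, 1.569, -2.226]
force: [0.9, -0.7, 0.3]
width: 0.0439
```

Run:
```python
from h import *
from station import *
f=grab_frame("top"); np.savez("topF.npz",**f); cv2.imwrite("pics/F_top.png",f["pixels"][:,:,::-1]); crop(f,398,238,458,305,8,"pics/F_v.png")
g=load("top1.npz"); h=load("scene0.npz")
```

```text
(no output)
```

View pics/F_top.png

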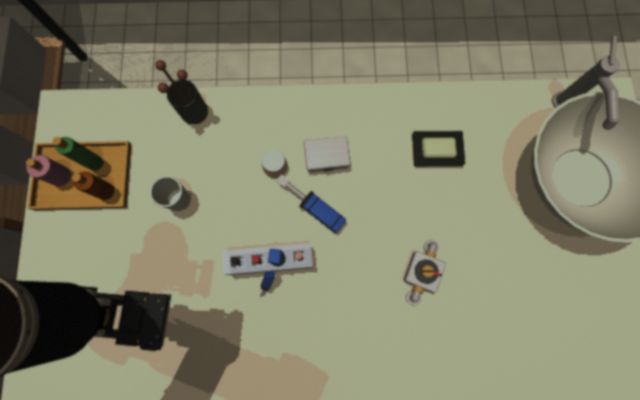

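View pics/F_v.png

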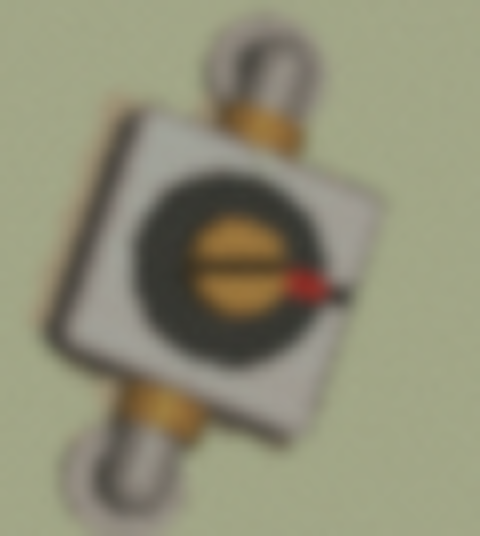

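Request:
step_arm --pt "0 0 0 0 0.5" --pt "0 0 0 0 0.5" --pt "0 0 0 0 0.5" --pt "0 0 0 0 0.5" --pt "0 0 0 0 0.5" --pt "0 0 0 0 0.5" --pt "0 0 0 0 0.5" --pt "0 0 0 0 0.5" --pt "0 0 0 0 0.5" --pt "0 0 0 0 0.5"

```text
t: 37.75
eef_pos: [0.4105, 0.3809, 0.2571]
ee_rot: [2.642, 1.571, 0.95]
force: [-0.7, 0.5, 1.1]
width: 0.0438
```

```bash
python3 -c "
from station import *
print(job_done())"
```

```text
the job is handed in; nothing more can be done
None
```

The valve is turned shut, and the screwdriver is back upright in the rack slot it came from. The job was handed in at about 38 s, with the gripper touching nothing.

- **Seating:** I lined the blade up with the slot by camera and lowered it straight in. It did not rest on the screw head or need a searching turn; it only rubbed one slot wall for a moment. The push rose by about 2 N at slot-floor depth before I began to turn.
- **Turning:** The screw went clockwise with about 0.03–0.04 N m. The torque then climbed steadily to 0.056 N m, which I took as the hard stop, and I unloaded the blade before lifting it out.
- **Final check of the valve:** In the top picture the stripe points at the black mark. The measured angles are −103.8° for the stripe and −105° for the mark. That gap of about 1° is within picture noise, so "fully shut" rests on the torque climb as well.
- **Regrip:** The first grip on the handle was about 5° off square. I opened, turned to match and gripped again before lifting.
- **Look-alikes:** The large and small spare screwdrivers fell over early on, before the gripper closed on anything, and now lie on the counter. I left them there. The listed objects look unmoved in the last top picture.

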